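# Row of keycaps into the curing bay

## Robot

A 7-joint arm with a two-finger parallel gripper is mounted at the origin on the work surface. World frame = base frame: x ahead of the robot, y to its left, z up, the work surface at z = 0. Lengths are in m, angles in rad, forces in N, time in s.
With the tool pointing down it reaches from about 0.425 to 1.025 m from the base axis. Payload 9.4 kg.
Tool frame: the origin (TCP) lies midway between the tips of the shut fingers; the grasp point (between the pads) lies 19 mm behind it (manip.grip_point_offset is the distance from the TCP to the grasp point, in m); z points along the fingers, y is the line along which they close (so a half turn about z gives the same grasp; the last joint's range is limited). The gripper opens to 93 mm and grips with 3 to 60 N. Pads are 15 mm wide; open, the fingers measure 128 mm over their backs; the gripper's body (75 mm by 188 mm) begins 65 mm behind the grasp point.
Start: joints at [1.071, 0.599, -0.003, 1.599, 0.002, 0.943, -0.08], TCP at [0.297, -0.661, 0.219] pointing down, gripper open.
Joint ranges: [-2.57, 2.57], [-0.35, 1.97], [-1.29, 1.29], [0.11, 2.56], [-1.05, 4.19], [0.11, 1.86], [-2.63, 2.63]. Speed limits (rad/s): [2.22, 2.22, 3.01, 3.01, 3.14, 3.14, 3.14].

## Interface

Orientations are given as a unit quaternion [x, y, z, w].
In Python, from bench import manip gives the robot as it stands.
- The arm moves only by the tool carry_out, never from a script. Its argument "motion" is a list of rows, each an object with "slide": the shift along the tool's x, y, z in m, a list of three; "dr": the turn, a rotation vector about the tool's x, y, z in rad, a list of three; "hand": the finger opening in m, from 0 to 0.093. In form: [{"slide": [dx, dy, dz], "dr": [rx, ry, rz], "hand": hand}, ...]. A call has 1 to 8 rows; each row shifts and turns the commanded pose from where the row before left it, along the tool's axes as they then stand; what a row does not reach is not made up. A row lasts 1/8 s, in which the tool goes at most 62.5 mm and 10.7 degrees, less where a joint would pass 70% of its speed; a pose out of reach is approached as far as the arm can. A call with a gripper value outside its range is refused whole. The fingers move at their own pace and stop on an object; "squeeze" is the grip in N (left out, the last holds). Time passes only in rows, so rows that do not move let the fingers close. It gives the time, the measured TCP pose, the force, the opening and the grip force at its end, in the units of the state.
- manip.get_obs(): the state, without advancing time (a new reading comes with each control period).
- manip.camera(name): name is "scene" or "top" or "wrist"; returns a dict with "frame" (480x640x3 uint8, red, green, blue), "mtx" (3x3 intrinsics, pixels), "extrinsics" (4x4, takes a point from world to camera coordinates). Camera axes: x right, y down, z forward; pixel columns grow to the right and rows downward; lengths in m; the calibration is good to about 2 mm. The wrist camera is an equidistant fisheye: a pixel r from the principal point sees the ray r / f radians off the axis. A picture is of the moment at which its call begins. There is no depth.
- manip.hand_in(): hands the job in; it is judged then, once.
The state is a dict: "time": time; "joint_positions": joint angles; "joint_vel": joint speeds; "effort": joint torques, N m; "position": TCP position; "eef_rot": TCP orientation; "wrist_force": force on the tool from outside, world axes, zero at the start; "torque": the same for the moment, N m; "grip_width": finger opening in m; "gripper_force": force on a finger pad.
Only numpy, scipy, OpenCV 4.12 (cv2) and the standard library are available. Lean on these libraries where they do the work, as an engineer would, in place of code of your own. Each camera call takes 0.05 s, during which the arm holds its last target. There are 200 camera calls.

## Task

Set the three resin keycaps upright in a neat row on the curing tray, each centred on and square with the outline of its own width, while the tray is still outside the bay. Then slide the loaded tray by its fin into the curing bay until you feel it meet the hidden interlock bar, push that bar about 7 mm further in without ramming it deep, and leave the tray there with the row still neat. Do not disturb the other things on the counter.

Things in the scene. Friction and masses are not known exactly. Their poses are not given: they have to be found in the camera images.
- tray: Loose aluminium tray, 250 g. Pan 130 (x) by 100 mm (y), rim 4 mm thick, 10 high, floor surface 5 mm above the underside. Origin: centre of pan's underside; +y enters the bay first. At -y a flat tongue, 30 wide, 4 thick, reaches y = -151 mm and carries an upright black fin as handle. Three dark outlines across the floor, fitting keycaps 18, 28 and 38 mm wide with 2 mm margin, mark the places.
- fin (a point): Point to grip on the tray's fin: the fin is 10 mm thick along the tray's x, 44 mm long along its y, and its top is 42 mm above the counter; this point is on its middle, 32 mm above the tray's underside, at y = -125 mm in the tray's frame. Axes as the tray's.
- tray_nose (a point): Middle of the tray's leading edge (y = +50 mm in the tray's frame), 5 mm above its underside. Axes as the tray's.
- bay: White curing bay fixed to the counter, no floor (the tray slides on the counter). Origin: on the counter at the middle of its mouth; +y runs in. Channel 138 mm wide, 50 high; clear roof over the first 94 mm (top at 56 mm), then an opaque lamp head to y = 180 mm (top at 92). Two lips 18 mm high flare out to x = +-96 mm at y = -35 mm.
- bar (a joint): Black interlock bar, 90 mm wide, hidden under the lamp head across the channel, 4 to 24 mm above the counter. Its face starts 103 to 127 mm inside the mouth (varies, not given). Held by friction: gives way along the bay's +y at about 8 N and stays where pushed. Value: how far it has been pushed in, m; 0 at the start, end of travel 0.025.
- cap_small: Grey resin keycap, 18 mm wide (its x), 18 mm deep (its y), 13 mm high, stepped narrower above 9 mm; standing upright. Origin: centre of its underside.
- spot_small (a point): Middle of the outline for the 18 mm keycap, on the tray's floor surface. Axes as the tray's; the keycap's width goes along x.
- cap_medium: Grey resin keycap, 28 mm wide (its x), 18 mm deep (its y), 13 mm high, stepped narrower above 9 mm; standing upright. Origin: centre of its underside.
- spot_medium (a point): Middle of the outline for the 28 mm keycap, on the tray's floor surface. Axes as the tray's; the keycap's width goes along x.
- cap_large: Grey resin keycap, 38 mm wide (its x), 18 mm deep (its y), 13 mm high, stepped narrower above 9 mm; standing upright. Origin: centre of its underside.
- spot_large (a point): Middle of the outline for the 38 mm keycap, on the tray's floor surface. Axes as the tray's; the keycap's width goes along x.
- bowl: Bystander: stainless steel bowl, 110 mm across, 45 mm high. Origin: centre of its underside.
- funnel: Bystander: green silicone funnel standing mouth down, 72 mm across, 60 mm high. Origin: centre of its underside.
- cup: Bystander: small clear mixing cup, 54 mm across, 50 mm high. Origin: centre of its underside.
- pigment: Bystander: small amber bottle, 36 mm across, 75 mm high. Origin: centre of its underside.
- jar: Bystander: small glass jar, 60 mm across, 60 mm high. Origin: centre of its underside.
- spatula: Bystander: spatula about 160 mm long, lying flat. Origin: middle of its length, underside.
There are look-alikes about, which are no part of the job. Leave any red or yellow look-alike of the cap_large alone.

How it is judged:
On the way, in this order (a step that is already met when the one before it is completed fails the run):
1. all three keycaps stand released on their outlines, with the tray still outside the bay (horizontal distance between cap_small and spot_small below 0.006 m and angle between the x axis of each of cap_small, cap_medium, cap_large and the x axis of tray, either way round below 0.15 rad and angle between each of cap_small, cap_medium, cap_large's own z axis and vertical below 0.1 rad and z of cap_small in the frame of spot_small below 0.003 m and horizontal distance between cap_medium and spot_medium below 0.006 m and z of cap_medium in the frame of spot_medium below 0.003 m and horizontal distance between cap_large and spot_large below 0.006 m and z of cap_large in the frame of spot_large below 0.003 m and y of tray_nose in the frame of bay below 0 m and contact force between the fingers and cap_small below 0.1 N and contact force between the fingers and cap_medium below 0.1 N and contact force between the fingers and cap_large below 0.1 N), for 0.2 s.
2. the loaded tray is in the bay and has pushed the bar in by 3 to 11 mm (horizontal distance between cap_small and spot_small below 0.006 m and angle between the x axis of each of cap_small, cap_medium, cap_large and the x axis of tray, either way round below 0.15 rad and angle between each of cap_small, cap_medium, cap_large's own z axis and vertical below 0.1 rad and z of cap_small in the frame of spot_small below 0.003 m and horizontal distance between cap_medium and spot_medium below 0.006 m and z of cap_medium in the frame of spot_medium below 0.003 m and horizontal distance between cap_large and spot_large below 0.006 m and z of cap_large in the frame of spot_large below 0.003 m and y of tray_nose in the frame of bay above 0.1 m and value of joint bar between 0.003 and 0.011 m), for 0.2 s.
At the end, for the whole second after the job is handed in: Tray flat, at rest, its leading edge over 100 mm inside the bay mouth; bar pushed in 3 to 11 mm; each keycap at rest, upright (0.1 rad) on the tray floor, within 6 mm of the middle of its own outline and within 0.15 rad of square with the tray (all of step 2 and angle between tray's own z axis and vertical below 0.05 rad and linear speed of each of tray, cap_small, cap_medium, cap_large below 0.01 m/s); the robot touches nothing.
It fails at once if the interlock bar is rammed more than 13 mm in (value of joint bar above 0.013 m).
It fails at once if one of the bystanders is moved by more than 20 mm (distance of any of bowl, funnel, cup, pigment, jar, spatula from where it was at the start of the episode above 0.02 m).
It also fails if it takes over 72 s, if anything falls off the work surface, if the arm or the gripper's body presses on something with over 40 N, if the wrist force passes 120 N, or if a joint passes its speed limit or range.

## Working session

There is one attempt and no reset: what is moved stays moved. The work goes in short steps, Python scripts to look and compute and a tool call to move; the robot and the scene stay as the last step left them, time stands still between calls to the robot, and variables do not carry over. Pictures are saved under pics/ and viewed, at most 10 in all, crops included, and the job is handed in when it is done.

Besides the shell and the picture viewer there is one more tool, called after "Emit:" as name([rows], argument=value, ...), one row to a line, values as JSON. carry_out: Moves the arm, as the interface text tells. Its arguments: {"type":"object","properties":{"motion":{"type":"array","items":{"type":"object","properties":{"slide":{"type":"array","items":{"type":"number"}},"dr":{"type":"array","items":{"type":"number"}},"hand":{"type":"number"}}}},"squeeze":{"type":"number"}},"required":["motion"]}

```bash
mkdir -p pics
python3 - <<'E'
from bench import manip
import cv2,numpy as np,pickle
d={}
for n in("scene","top"):
    c=manip.camera(n);d[n]=c;cv2.imwrite(f"pics/{n}0.png",c["frame"][:,:,::-1]);print(n,c["mtx"],c["extrinsics"])
pickle.dump(d,open("cams.pkl","wb"))
o=manip.get_obs();print(o["time"],o["position"],o["eef_rot"],o["grip_width"],o["wrist_force"])
E
```

```text
scene [[594.47302926   0.         323.52326236]
 [  0.         594.47302926 235.2453327 ]
 [  0.           0.           1.        ]] [[-0.59602606  0.80265062 -0.02247055  0.43820694]
 [ 0.49976412  0.34891687 -0.7927754  -0.18526757]
 [-0.62848131 -0.48374477 -0.60909953  1.4995685 ]
 [ 0.          0.          0.          1.        ]]
top [[489.44948174   0.         312.27418683]
 [  0.         489.44948174 236.06249711]
 [  0.           0.           1.        ]] [[-0.02361447 -0.99930633  0.02879594 -0.09906742]
 [-0.991592    0.01974696 -0.12788811  0.54844383]
 [ 0.12723077 -0.03157383 -0.99137048  0.88493014]
 [ 0.          0.          0.          1.        ]]
0.1 [ 0.29725073 -0.66079455  0.21786443] [ 9.77731837e-01  2.09857056e-01 -2.22645314e-04 -6.48665739e-04] 0.09327222537205274 [ 0.25582237 -0.41994426 -0.72614837]
```

View pics/top0.png

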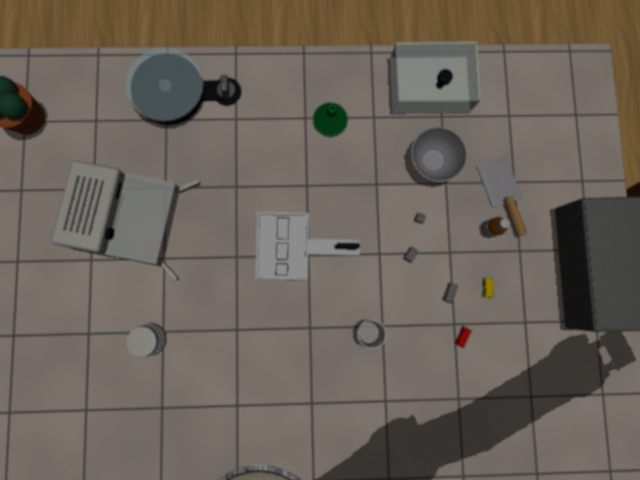

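View pics/scene0.png

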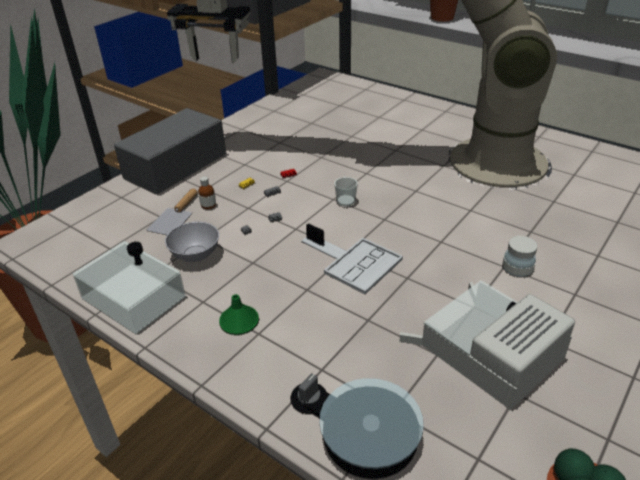

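The top view shows the tray around (283,246) with its fin at (347,246), and the bay around (115,212) with its mouth facing right. Grey caps are at (420,218), (411,254) and (450,292). The yellow (489,287) and red (463,337) ones are look-alikes. I'll enlarge these areas to confirm and measure.

Run:
```python
import cv2
im=cv2.imread("pics/top0.png")
def crop(n,x,y,w,h,s):
    c=cv2.resize(im[y:y+h,x:x+w],None,fx=s,fy=s,interpolation=cv2.INTER_CUBIC)
    c=cv2.convertScaleAbs(c,alpha=1.3)
    for i in range(0,w,10):
        cv2.line(c,(i*s,0),(i*s,6 if i%50 else 14),(0,0,255),1); 
        if i%20==0: cv2.putText(c,str(x+i),(i*s,22),0,.35,(0,0,255),1)
    for j in range(0,h,10):
        cv2.line(c,(0,j*s),(6,j*s),(0,0,255),1); cv2.putText(c,str(y+j),(8,j*s+4),0,.35,(0,0,255),1)
    cv2.imwrite(n,c)
crop("pics/caps.png",390,200,110,100,6)
crop("pics/tray.png",245,200,130,90,6)
crop("pics/bay.png",45,155,165,130,4)
```

```text
(no output)
```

View pics/caps.png

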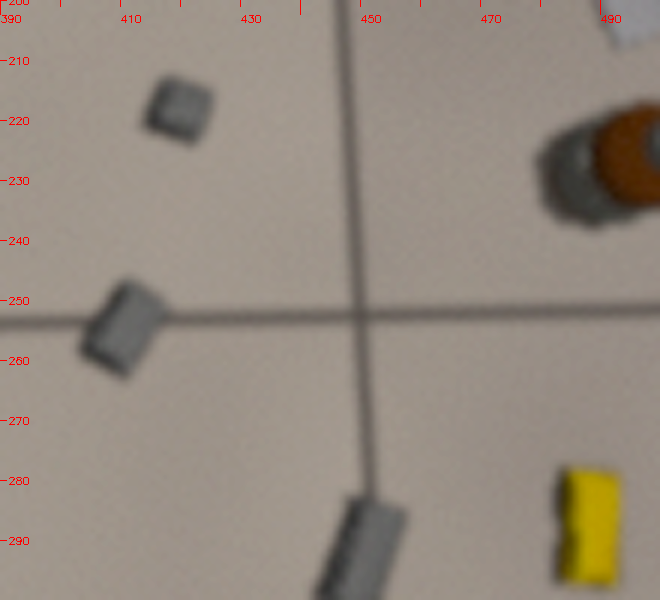

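View pics/tray.png

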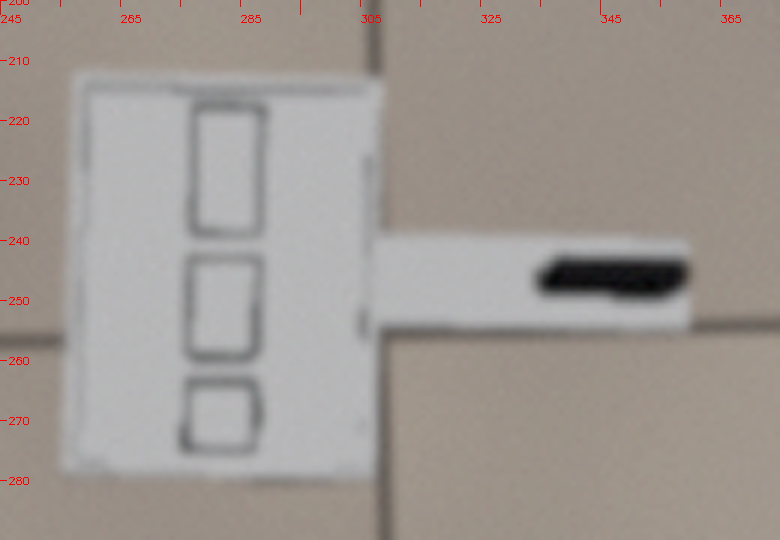

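View pics/bay.png

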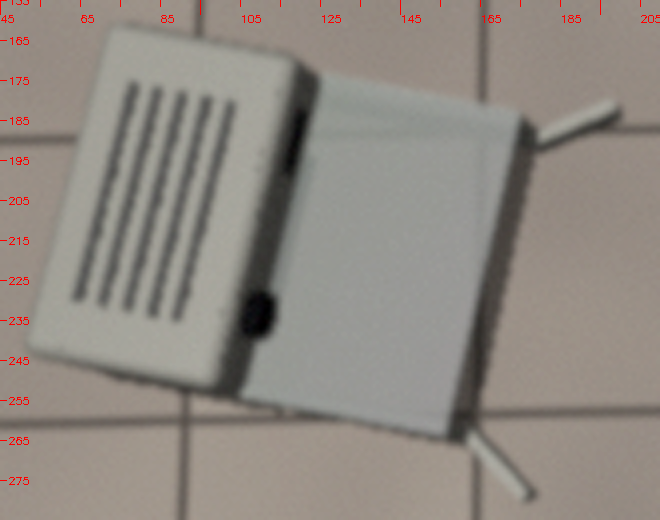

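Caps confirmed in the crop: grey 18 mm at (420,218), grey 28 mm at (411,254) and grey 38 mm near (450,292). The yellow one at (489,287) and the red one at (463,337) are not part of the job. Tray outlines run from large at the top (283,228) through medium (282,251) to small (281,269). The bay mouth edge goes from (175,184) to (157,264), with lip tips at (199,182) and (177,278). Next I'll fit the known models to these pixels.

```bash
cat > h.py <<'E'
import numpy as np,cv2,pickle
from scipy.optimize import least_squares,minimize
cam=pickle.load(open("cams.pkl","rb"))["top"]
K,E=cam["mtx"],cam["extrinsics"]
def proj(P,K=K,E=E):
    q=np.c_[P,np.ones(len(P))]@E.T; q=q[:,:3]@K.T; return q[:,:2]/q[:,2:]
def unproj(uv,z,K=K,E=E):
    R,t=E[:3,:3],E[:3,3]; c=-R.T@t; d=R.T@np.linalg.solve(K,[*uv,1]); return c+d*(z-c[2])/d[2]
def place(p,L):
    L=np.asarray(L,float); c,s=np.cos(p[2]),np.sin(p[2])
    return np.c_[p[0]+c*L[:,0]-s*L[:,1],p[1]+s*L[:,0]+c*L[:,1],L[:,2]]
def local(p,P):
    c,s=np.cos(p[2]),np.sin(p[2]); d=np.asarray(P)[:2]-p[:2]; return np.array([c*d[0]+s*d[1],-s*d[0]+c*d[1]])
def capfit(img,uv,w,r=16):
    x0,y0=int(uv[0])-r,int(uv[1])-r; s=8
    g=cv2.cvtColor(img[y0:y0+2*r,x0:x0+2*r],cv2.COLOR_RGB2GRAY).astype(float)
    bg=np.median(g); g=np.clip((bg-g)/30,0,1); 
    def model(p):
        a,b=w/2e3,.009
        pts=[[i*a,j*b,z] for i in(-1,1) for j in(-1,1) for z in(0,.009)]+[[i*(a-.002),j*(b-.002),.013] for i in(-1,1) for j in(-1,1)]
        q=(proj(place(p,pts))-[x0-.5,y0-.5])*s
        m=np.zeros((2*r*s,)*2,np.uint8); cv2.fillConvexPoly(m,cv2.convexHull(np.round(q*16).astype(np.int32)),255,shift=4)
        return cv2.GaussianBlur(cv2.resize(m,(2*r,2*r),interpolation=cv2.INTER_AREA).astype(float)/255,(0,0),.6)
    yy,xx=np.mgrid[:2*r,:2*r]; near=np.hypot(xx-r,yy-r)<14
    c=unproj(uv,.006); best=None
    for a in np.arange(0,np.pi,np.pi/8):
        f=minimize(lambda p:np.sum(((model(p)-g)*near)**2),[c[0],c[1],a],method="Nelder-Mead",options=dict(initial_simplex=[[c[0],c[1],a],[c[0]+.004,c[1],a],[c[0],c[1]+.004,a],[c[0],c[1],a+.2]]))
        if best is None or f.fun<best.fun: best=f
    return best.x,best.fun,np.sum((g*near)**2)
E
python3 - <<'E'
from h import *
np.set_printoptions(precision=4,suppress=True)
img=cam["frame"]
for uv,w in(((420,218),18),((411,254),28),((450,292),38)): print(w,*capfit(img,uv,w))
# tray
L=np.array([[.065,.05,.01],[.065,-.05,.01],[-.065,-.05,.01],[-.065,.05,.01],[.015,-.151,.004],[-.015,-.151,.004]])
u=np.array([[257.5,212],[309,213],[307.5,279.5],[255.5,279],[360,239.5],[360,255]])
f=least_squares(lambda p:(proj(place(p,L))-u).ravel(),[.5,.1,0]); t=f.x; print("tray",t,f.fun.round(1))
for uv in((283.3,228),(282.3,251.3),(281.5,269.3)): print("spot",local(t,unproj(uv,.005)))
print("fin",place(t,[[0,-.125,.032]]), proj(place(t,[[0,-.103,.042],[0,-.147,.042]])))
def bl(w,w2): return np.array([[w,0,.056],[-w,0,.056],[w2,.094,.092],[w2,.18,.092],[-w2,.094,.092],[-w2,.18,.092],[.096,-.035,.018],[-.096,-.035,.018]])
u=np.array([[175.5,184.5],[158,264.5],[118,170.5],[74,161],[99,252],[51.5,242],[199,182],[177,278.5]])
f=least_squares(lambda p:(proj(place(p,bl(p[3],p[4])))-u).ravel(),[.5,.3,.2,.075,.08]); print("bay",f.x,f.fun.round(1))
E
```

```text
18 [ 0.5821 -0.3234  1.2262] 5.897570244088616 110.62
28 [ 0.5104 -0.3017  2.4792] 41.704353936850936 200.79888888888888
38 [ 0.435  -0.3754 -0.3726] 22.9830453541607 245.42666666666668
tray [ 0.5323 -0.0538 -0.0384] [-0.1 -0.1 -0.2 -0.1  0.3  0.3 -0.1 -0.1  0.   0.1  0.  -0.1]
spot [ 0.035  -0.0008]
spot [-0.0106  0.0001]
spot [-0.0455  0.0009]
fin [[ 0.5275 -0.1787  0.032 ]] [[336.9926 244.6818]
 [360.4432 245.1024]]
bay [ 0.5718  0.1558 -0.213   0.0753  0.074 ] [ 0.6 -0.2 -0.6 -0.5  1.  -0.3 -2.6 -0.  -0.4 -0.5 -1.6  0.1  2.1  0.1
  1.9  1.2]
```

```bash
cat >> h.py <<'E'
from scipy.spatial.transform import Rotation as Ro
def plan(target,psi,start=None,vmax=.055,wmax=.17):
    """rows from the present (or given (pos,psi)) pose to target; tool kept pointing down, yaw psi (mod pi)"""
    from bench import manip
    o=manip.get_obs(); R=Ro.from_quat(o["eef_rot"]); 
    if start is None:
        X=R.as_matrix()[:,0]; p,a=np.array(o["position"]),np.arctan2(X[1],X[0])
        down=Ro.from_matrix(np.array([[np.cos(a),np.sin(a),0],[np.sin(a),-np.cos(a),0],[0,0,-1]]))
        print("tilt rotvec tool",(R.inv()*down).as_rotvec().round(4))
    else: p,a=np.array(start[0]),start[1]
    d=(psi-a+np.pi/2)%np.pi-np.pi/2; D=np.array(target)-p
    n=int(max(np.ceil(np.linalg.norm(D)/vmax),np.ceil(abs(d)/wmax),1))
    print("t",o["time"],"pos",p.round(4),"psi",round(a,4),"F",np.round(o["wrist_force"],2),"grip",round(o["grip_width"],4))
    for i in range(n):
        s=D/n; c_,s_=np.cos(a),np.sin(a)
        print(f'  slide [{c_*s[0]+s_*s[1]:.4f}, {s_*s[0]-c_*s[1]:.4f}, {-s[2]:.4f}] dr z {-d/n:.4f}'); a+=d/n
E
python3 -c "
from h import *
plan([.49,-.37,.20],-.4)"
```

```text
tilt rotvec tool [-0.0014  0.0002 -0.    ]
t 0.1 pos [ 0.2973 -0.6608  0.2179] psi 0.4229 F [ 0.26 -0.42 -0.73] grip 0.0933
  slide [0.0422, -0.0266, 0.0026] dr z 0.1176
  slide [0.0387, -0.0313, 0.0026] dr z 0.1176
  slide [0.0348, -0.0357, 0.0026] dr z 0.1176
  slide [0.0304, -0.0395, 0.0026] dr z 0.1176
  slide [0.0255, -0.0428, 0.0026] dr z 0.1176
  slide [0.0203, -0.0455, 0.0026] dr z 0.1176
  slide [0.0149, -0.0476, 0.0026] dr z 0.1176
```

Emit:
carry_out([
  {"slide": [0.042, -0.027, 0.003], "dr": [0, 0, 0.118], "hand": 0.05},
  {"slide": [0.039, -0.031, 0.003], "dr": [0, 0, 0.118], "hand": 0.05},
  {"slide": [0.035, -0.036, 0.003], "dr": [0, 0, 0.118], "hand": 0.05},
  {"slide": [0.03, -0.04, 0.003], "dr": [0, 0, 0.118], "hand": 0.05},
  {"slide": [0.026, -0.043, 0.003], "dr": [0, 0, 0.118], "hand": 0.05},
  {"slide": [0.02, -0.046, 0.003], "dr": [0, 0, 0.118], "hand": 0.05},
  {"slide": [0.015, -0.048, 0.002], "dr": [0, 0, 0.118], "hand": 0.05},
  {"slide": [0, 0, 0], "dr": [0, 0, 0], "hand": 0.05},
], squeeze=10)

```text
time: 1.1
position: [0.4938, -0.3638, 0.1979]
eef_rot: [0.98, -0.197, -0.0, -0.001]
wrist_force: [-0.5, -0.7, -0.3]
grip_width: 0.0498
gripper_force: 0.0
```

Run:
```python
from bench import manip
import cv2,numpy as np,pickle
c=manip.camera("wrist");pickle.dump(c,open("w1.pkl","wb"));cv2.imwrite("pics/w1.png",c["frame"][:,:,::-1]);print(c["mtx"],c["extrinsics"])
from h import *
plan([.5104,-.3017,.06],-.66)
```

```text
[[371.64829954   0.         319.11740802]
 [  0.         371.64829954 245.60567333]
 [  0.           0.           1.        ]] [[-0.38661032 -0.92224059 -0.00218323 -0.14395277]
 [-0.89428268  0.37430955  0.24525671  0.55343045]
 [-0.22536848  0.0967712  -0.96945571  0.5160675 ]
 [ 0.          0.          0.          1.        ]]
tilt rotvec tool [-0.0004  0.0009 -0.    ]
t 1.15 pos [ 0.492  -0.3665  0.1982] psi -0.3984 F [-0.16 -0.71 -0.28] grip 0.05
  slide [-0.0027, -0.0223, 0.0461] dr z 0.0872
  slide [-0.0047, -0.0220, 0.0461] dr z 0.0872
  slide [-0.0066, -0.0215, 0.0461] dr z 0.0872
```

View pics/w1.png

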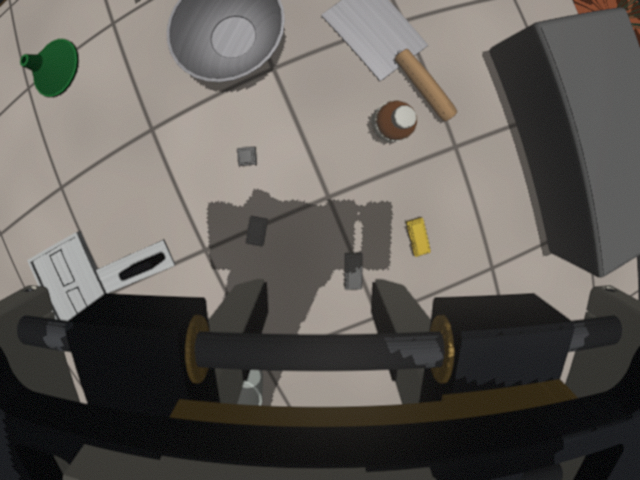

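The wrist view shows small at (247,156), medium at (257,231) in shadow and large at (353,270). I'll enlarge these.

Run:
```python
import cv2,numpy as np
im=cv2.imread("pics/w1.png"); P=[]
for x,y in((247,156),(257,231),(353,270),(418,236)):
    x0,y0=x-21,y-21; c=im[y0:y0+42,x0:x0+42].astype(float); c=np.clip((c-c.min())/(np.percentile(c,99)-c.min()),0,1)**.6*255
    c=cv2.resize(c.astype(np.uint8),None,fx=7,fy=7,interpolation=cv2.INTER_CUBIC)
    for i in range(42):
        if (x0+i)%5==0: cv2.line(c,(int((i+.5)*7),0),(int((i+.5)*7),5),(0,0,255),1)
        if (x0+i)%10==0: cv2.putText(c,str(x0+i),(int((i+.5)*7)-8,16),0,.35,(0,0,255),1)
        if (y0+i)%5==0: cv2.line(c,(0,int((i+.5)*7)),(5,int((i+.5)*7)),(0,0,255),1)
        if (y0+i)%10==0: cv2.putText(c,str(y0+i),(7,int((i+.5)*7)+4),0,.35,(0,0,255),1)
    P.append(c)
cv2.imwrite("pics/w1c.png",np.vstack([np.hstack(P[:2]),np.hstack(P[2:])]))
```

```text
(no output)
```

View pics/w1c.png

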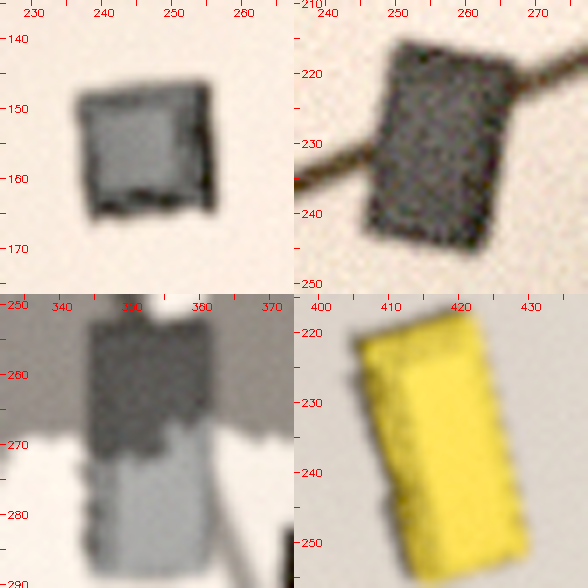

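```bash
cat >> h.py <<'E'
def fproj(P,c):
    q=(np.c_[P,np.ones(len(P))]@c["extrinsics"].T)[:,:3]; r=np.hypot(q[:,0],q[:,1]); th=np.arctan2(r,q[:,2])
    k=c["mtx"]; return np.c_[k[0,2]+k[0,0]*th*q[:,0]/r,k[1,2]+k[1,1]*th*q[:,1]/r]
E
python3 - <<'E'
from h import *
np.set_printoptions(precision=4,suppress=True)
c=pickle.load(open("w1.pkl","rb"))
# corner order local: (+x,+y),(+x,-y),(-x,-y),(-x,+y)
for w,p0,u in((18,[.58,-.32,-.35],[[237,148],[255,146],[256,165],[239,166]]),(28,[.51,-.3,-.66],[[250.5,215.5],[267,219],[262,245.5],[245,242.5]]),(38,[.435,-.375,-.37],[[344,253],[361.5,252.5],[361.5,289],[345,288.5]])):
    a,b=w/2e3,.009; L=[[a,b,.0045],[a,-b,.0045],[-a,-b,.0045],[-a,b,.0045]]
    f=least_squares(lambda p:(fproj(place(p,L),c)-u).ravel(),p0); print(w,f.x,f.fun.round(1))
t=[.5323,-.0538,-.0384]
print(fproj(place(t,[[.065,.05,.01],[.065,-.05,.01],[.015,-.151,.004]]),c))
E
```

```text
18 [ 0.5817 -0.3237 -0.3381] [ 0.  -0.   0.1  0.3  0.4 -0.4 -0.6  0.2]
28 [ 0.5104 -0.3018 -0.6172] [-0.6 -0.1  0.4  0.1  0.2  0.4  0.  -0.4]
38 [ 0.4339 -0.3755 -0.3648] [-0.   0.4  0.3  0.3  0.2 -0.9 -0.5  0.2]
[[ 27.8205 259.5364]
 [ 77.0014 231.3262]
 [164.1766 239.3063]]
```

```bash
python3 -c "
from h import *
plan([.4342,-.3755,.05],-.369)"
```

```text
tilt rotvec tool [-0.0004  0.0009 -0.    ]
t 1.15 pos [ 0.492  -0.3665  0.1982] psi -0.3984 F [-0.16 -0.71 -0.28] grip 0.05
  slide [-0.0166, 0.0102, 0.0494] dr z -0.0098
  slide [-0.0167, 0.0101, 0.0494] dr z -0.0098
  slide [-0.0168, 0.0099, 0.0494] dr z -0.0098
```

Emit:
carry_out([
  {"slide": [-0.0166, 0.0102, 0.049], "dr": [0, 0, -0.01], "hand": 0.04},
  {"slide": [-0.0167, 0.0101, 0.049], "dr": [0, 0, -0.01], "hand": 0.04},
  {"slide": [-0.0168, 0.0099, 0.05], "dr": [0, 0, -0.01], "hand": 0.04},
  {"slide": [0, 0, 0], "dr": [0, 0, 0], "hand": 0.04},
])

```text
time: 1.65
position: [0.4288, -0.3778, 0.0481]
eef_rot: [0.982, -0.187, -0.003, -0.001]
wrist_force: [-0.1, 0.2, 1.1]
grip_width: 0.0399
gripper_force: 0.0
```

```bash
python3 -c "
from h import *
plan([.4342,-.3755,.003],-.369)"
```

```text
tilt rotvec tool [-0.001  0.007 -0.   ]
t 1.65 pos [ 0.4288 -0.3778  0.0481] psi -0.3767 F [-0.09  0.17  1.11] grip 0.0399
  slide [0.0042, -0.0041, 0.0451] dr z -0.0077
```

Emit:
carry_out([
  {"slide": [0, 0, 0], "dr": [0, 0, 0], "hand": 0.04},
  {"slide": [0, 0, 0], "dr": [0, 0, 0], "hand": 0.04},
])

```text
time: 1.9
position: [0.4347, -0.3782, 0.0526]
eef_rot: [0.983, -0.185, 0.002, 0.001]
wrist_force: [-0.5, -0.9, 0.6]
grip_width: 0.0402
gripper_force: 0.0
```

```bash
python3 -c "
from h import *
plan([.4342,-.3755,.003],-.369)"
```

```text
tilt rotvec tool [ 0.0008 -0.0035 -0.    ]
t 1.9 pos [ 0.4347 -0.3782  0.0526] psi -0.3727 F [-0.51 -0.87  0.63] grip 0.0402
  slide [-0.0014, -0.0024, 0.0496] dr z -0.0037
```

Emit:
carry_out([
  {"slide": [0, -0.001, 0.016], "dr": [0, 0, -0.003], "hand": 0.04},
  {"slide": [0, -0.001, 0.015], "dr": [0, 0, 0], "hand": 0.04},
  {"slide": [0, 0, 0.011], "dr": [0, 0, 0], "hand": 0.04},
  {"slide": [0, 0, 0.005], "dr": [0, 0, 0], "hand": 0.04},
  {"slide": [0, 0, 0], "dr": [0, 0, 0], "hand": 0.04},
  {"slide": [0, 0, 0], "dr": [0, 0, 0], "hand": 0.04},
])

```text
time: 2.65
position: [0.4338, -0.3757, 0.0038]
eef_rot: [0.983, -0.184, 0.0, 0.0]
wrist_force: [-0.7, 0.1, 0.7]
grip_width: 0.0398
gripper_force: 0.0
```

```bash
python3 -c "
from h import *
plan([.4342,-.3755,.003],-.369)"
```

```text
tilt rotvec tool [ 0.0002 -0.0002 -0.    ]
t 2.65 pos [ 0.4338 -0.3757  0.0038] psi -0.3704 F [-0.65  0.09  0.7 ] grip 0.0398
  slide [0.0004, -0.0003, 0.0008] dr z -0.0014
```

Emit:
carry_out([
  {"slide": [0, 0, 0], "dr": [0, 0, 0], "hand": 0.01},
  {"slide": [0, 0, 0], "dr": [0, 0, 0], "hand": 0.01},
  {"slide": [0, 0, 0], "dr": [0, 0, 0], "hand": 0.01},
  {"slide": [0, 0, 0], "dr": [0, 0, 0], "hand": 0.01},
  {"slide": [0, 0, -0.02], "dr": [0, 0, 0], "hand": 0.01},
  {"slide": [0, 0, -0.03], "dr": [0, 0, 0], "hand": 0.01},
  {"slide": [0, 0, -0.03], "dr": [0, 0, 0], "hand": 0.01},
  {"slide": [0, 0, 0], "dr": [0, 0, 0], "hand": 0.01},
], squeeze=12)

```text
time: 3.65
position: [0.4346, -0.3762, 0.0855]
eef_rot: [0.983, -0.184, 0.002, 0.001]
wrist_force: [-0.1, 0.3, -0.7]
grip_width: 0.0174
gripper_force: 12.0
```

```bash
python3 -c "
from h import *
plan([.5673,-.0551,.083],-.0384,vmax=.05)"
```

```text
tilt rotvec tool [ 0.001  -0.0035 -0.    ]
t 3.65 pos [ 0.4346 -0.3762  0.0855] psi -0.3701 F [-0.15  0.33 -0.7 ] grip 0.0174
  slide [0.0011, -0.0496, 0.0004] dr z -0.0474
  slide [0.0034, -0.0495, 0.0004] dr z -0.0474
  slide [0.0058, -0.0493, 0.0004] dr z -0.0474
  slide [0.0081, -0.0490, 0.0004] dr z -0.0474
  slide [0.0104, -0.0485, 0.0004] dr z -0.0474
  slide [0.0127, -0.0480, 0.0004] dr z -0.0474
  slide [0.0150, -0.0473, 0.0004] dr z -0.0474
```

Emit:
carry_out([
  {"slide": [0.0011, -0.0496, 0], "dr": [0, 0, -0.0474], "hand": 0.01},
  {"slide": [0.0034, -0.0495, 0], "dr": [0, 0, -0.0474], "hand": 0.01},
  {"slide": [0.0058, -0.0493, 0], "dr": [0, 0, -0.0474], "hand": 0.01},
  {"slide": [0.0081, -0.049, 0], "dr": [0, 0, -0.0474], "hand": 0.01},
  {"slide": [0.0104, -0.0485, 0], "dr": [0, 0, -0.0474], "hand": 0.01},
  {"slide": [0.0127, -0.048, 0], "dr": [0, 0, -0.0474], "hand": 0.01},
  {"slide": [0.015, -0.0473, 0], "dr": [0, 0, -0.0474], "hand": 0.01},
  {"slide": [0, 0, 0.03], "dr": [0, 0, 0], "hand": 0.01},
])

```text
time: 4.65
position: [0.5691, -0.0493, 0.0536]
eef_rot: [1.0, -0.015, 0.002, -0.001]
wrist_force: [-1.2, -0.9, -0.2]
grip_width: 0.0178
gripper_force: 12.0
```

Emit:
carry_out([
  {"slide": [0, 0, 0.01], "dr": [0, 0, 0], "hand": 0.01},
  {"slide": [0, 0, 0], "dr": [0, 0, 0], "hand": 0.01},
  {"slide": [0, 0, 0], "dr": [0, 0, 0], "hand": 0.01},
  {"slide": [0, 0, 0], "dr": [0, 0, 0], "hand": 0.01},
])

```text
time: 5.15
position: [0.5667, -0.0551, 0.0443]
eef_rot: [1.0, -0.02, 0.001, 0.0]
wrist_force: [0.6, -0.1, -0.4]
grip_width: 0.018
gripper_force: 12.0
```

```bash
python3 -c "
from h import *
plan([.5673,-.0551,.0095],-.0384,vmax=.05)"
```

```text
tilt rotvec tool [ 0.0001 -0.001  -0.    ]
t 5.15 pos [ 0.5667 -0.0551  0.0443] psi -0.0394 F [ 0.63 -0.12 -0.41] grip 0.018
  slide [0.0006, 0.0000, 0.0348] dr z -0.0010
```

Emit:
carry_out([
  {"slide": [0.0006, 0, 0.018], "dr": [0, 0, 0], "hand": 0.01},
  {"slide": [0, 0, 0.01], "dr": [0, 0, 0], "hand": 0.01},
  {"slide": [0, 0, 0.005], "dr": [0, 0, 0], "hand": 0.01},
  {"slide": [0, 0, 0.002], "dr": [0, 0, 0], "hand": 0.01},
  {"slide": [0, 0, 0], "dr": [0, 0, 0], "hand": 0.01},
  {"slide": [0, 0, 0], "dr": [0, 0, 0], "hand": 0.01},
])

```text
time: 5.9
position: [0.5672, -0.0545, 0.0088]
eef_rot: [1.0, -0.019, 0.0, 0.0]
wrist_force: [0.7, 0.5, 0.5]
grip_width: 0.0176
gripper_force: 12.0
```

Emit:
carry_out([
  {"slide": [0, 0, 0], "dr": [0, 0, 0], "hand": 0.032},
  {"slide": [0, 0, 0], "dr": [0, 0, 0], "hand": 0.032},
  {"slide": [0, 0, -0.02], "dr": [0, 0, 0], "hand": 0.032},
  {"slide": [0, 0, -0.04], "dr": [0, 0, 0], "hand": 0.032},
  {"slide": [0, 0, -0.015], "dr": [0, 0, 0], "hand": 0.032},
])

```text
time: 6.52
position: [0.5678, -0.0546, 0.0855]
eef_rot: [1.0, -0.019, 0.001, 0.0]
wrist_force: [-0.1, 0.3, 0.2]
grip_width: 0.0322
gripper_force: 0.0
```

```bash
python3 -c "
from h import *
plan([.5104,-.3018,.045],-.63,vmax=.05)"
```

```text
tilt rotvec tool [ 0.     -0.0024 -0.    ]
t 6.525 pos [ 0.5678 -0.0546  0.0855] psi -0.0385 F [-0.12  0.27  0.2 ] grip 0.0322
  slide [-0.0080, 0.0415, 0.0067] dr z 0.0986
  slide [-0.0039, 0.0421, 0.0067] dr z 0.0986
  slide [0.0003, 0.0423, 0.0067] dr z 0.0986
  slide [0.0045, 0.0421, 0.0067] dr z 0.0986
  slide [0.0086, 0.0414, 0.0067] dr z 0.0986
  slide [0.0126, 0.0404, 0.0067] dr z 0.0986
```

Emit:
carry_out([
  {"slide": [-0.008, 0.0415, 0], "dr": [0, 0, 0.0986], "hand": 0.04},
  {"slide": [-0.0039, 0.0421, 0], "dr": [0, 0, 0.0986], "hand": 0.04},
  {"slide": [0.0003, 0.0423, 0], "dr": [0, 0, 0.0986], "hand": 0.04},
  {"slide": [0.0045, 0.0421, 0], "dr": [0, 0, 0.0986], "hand": 0.04},
  {"slide": [0.0086, 0.0414, 0], "dr": [0, 0, 0.0986], "hand": 0.04},
  {"slide": [0.0126, 0.0404, 0.01], "dr": [0, 0, 0.0986], "hand": 0.04},
  {"slide": [0, 0, 0.03], "dr": [0, 0, 0], "hand": 0.04},
  {"slide": [0, 0, 0], "dr": [0, 0, 0], "hand": 0.04},
])

```text
time: 7.52
position: [0.5081, -0.3012, 0.0418]
eef_rot: [0.951, -0.31, -0.002, -0.0]
wrist_force: [-1.0, -0.1, 0.3]
grip_width: 0.0402
gripper_force: 0.0
```

Emit:
carry_out([
  {"slide": [0, 0, 0], "dr": [0, 0, 0], "hand": 0.04},
  {"slide": [0, 0, 0], "dr": [0, 0, 0], "hand": 0.04},
  {"slide": [0, 0, 0], "dr": [0, 0, 0], "hand": 0.04},
])

```text
time: 7.9
position: [0.5101, -0.3014, 0.0444]
eef_rot: [0.951, -0.309, 0.001, 0.0]
wrist_force: [-0.2, 0.6, -0.9]
grip_width: 0.0401
gripper_force: 0.0
```

```bash
python3 -c "
from h import *
plan([.5104,-.3018,.0035],-.63,vmax=.05)"
```

```text
tilt rotvec tool [-0.0003 -0.0011  0.    ]
t 7.9 pos [ 0.5101 -0.3014  0.0444] psi -0.6291 F [-0.15  0.64 -0.91] grip 0.0401
  slide [0.0005, 0.0002, 0.0409] dr z 0.0009
```

Emit:
carry_out([
  {"slide": [0.0005, 0, 0.018], "dr": [0, 0, 0], "hand": 0.04},
  {"slide": [0, 0, 0.014], "dr": [0, 0, 0], "hand": 0.04},
  {"slide": [0, 0, 0.008], "dr": [0, 0, 0], "hand": 0.04},
  {"slide": [0, 0, 0], "dr": [0, 0, 0], "hand": 0.04},
  {"slide": [0, 0, 0], "dr": [0, 0, 0], "hand": 0.01},
  {"slide": [0, 0, 0], "dr": [0, 0, 0], "hand": 0.01},
  {"slide": [0, 0, 0], "dr": [0, 0, 0], "hand": 0.01},
  {"slide": [0, 0, 0], "dr": [0, 0, 0], "hand": 0.01},
])

```text
time: 8.9
position: [0.5102, -0.302, 0.004]
eef_rot: [0.951, -0.31, 0.0, 0.0]
wrist_force: [0.6, -0.0, 3.6]
grip_width: 0.0178
gripper_force: 11.9
```

Emit:
carry_out([
  {"slide": [0, 0, -0.02], "dr": [0, 0, 0], "hand": 0.01},
  {"slide": [0, 0, -0.03], "dr": [0, 0, 0], "hand": 0.01},
  {"slide": [0, 0, -0.03], "dr": [0, 0, 0], "hand": 0.01},
  {"slide": [0, 0, 0], "dr": [0, 0, 0], "hand": 0.01},
])

```text
time: 9.4
position: [0.511, -0.3025, 0.0856]
eef_rot: [0.951, -0.31, 0.002, 0.0]
wrist_force: [0.2, -0.5, -1.2]
grip_width: 0.0176
gripper_force: 11.9
```

```bash
python3 -c "
from h import *
print(place([.5323,-.0538,-.0384],[[-.010,0,0],[-.045,0,0]]))
plan([.5223,-.0534,.083],-.0384,vmax=.05)"
```

```text
[[ 0.52230737 -0.05341609  0.        ]
 [ 0.48733317 -0.05207242  0.        ]]
tilt rotvec tool [-0.0006 -0.0036  0.    ]
t 9.4 pos [ 0.511  -0.3025  0.0856] psi -0.6299 F [ 0.24 -0.53 -1.23] grip 0.0176
  slide [-0.0275, -0.0416, 0.0005] dr z -0.1183
  slide [-0.0224, -0.0445, 0.0005] dr z -0.1183
  slide [-0.0170, -0.0469, 0.0005] dr z -0.1183
  slide [-0.0114, -0.0486, 0.0005] dr z -0.1183
  slide [-0.0055, -0.0496, 0.0005] dr z -0.1183
```

Emit:
carry_out([
  {"slide": [-0.0275, -0.0416, 0], "dr": [0, 0, -0.1183], "hand": 0.01},
  {"slide": [-0.0224, -0.0445, 0], "dr": [0, 0, -0.1183], "hand": 0.01},
  {"slide": [-0.017, -0.0469, 0], "dr": [0, 0, -0.1183], "hand": 0.01},
  {"slide": [-0.0114, -0.0486, 0], "dr": [0, 0, -0.1183], "hand": 0.01},
  {"slide": [-0.0055, -0.0496, 0], "dr": [0, 0, -0.1183], "hand": 0.01},
  {"slide": [0, 0, 0.02], "dr": [0, 0, 0], "hand": 0.01},
  {"slide": [0, 0, 0.02], "dr": [0, 0, 0], "hand": 0.01},
  {"slide": [0, 0, 0], "dr": [0, 0, 0], "hand": 0.01},
])

```text
time: 10.4
position: [0.5201, -0.0525, 0.042]
eef_rot: [1.0, -0.019, -0.002, -0.0]
wrist_force: [0.0, 0.1, -0.1]
grip_width: 0.0178
gripper_force: 11.9
```

Emit:
carry_out([
  {"slide": [0, 0, 0], "dr": [0, 0, 0], "hand": 0.01},
  {"slide": [0, 0, 0], "dr": [0, 0, 0], "hand": 0.01},
  {"slide": [0, 0, 0], "dr": [0, 0, 0], "hand": 0.01},
])

```text
time: 10.78
position: [0.5216, -0.0529, 0.0442]
eef_rot: [1.0, -0.019, 0.0, 0.0]
wrist_force: [0.6, -0.0, -0.5]
grip_width: 0.0179
gripper_force: 11.9
```

```bash
python3 -c "
from h import *
plan([.5223,-.0534,.0087],-.0384,vmax=.05)"
```

```text
tilt rotvec tool [-0.     -0.0009  0.    ]
t 10.775 pos [ 0.5216 -0.0529  0.0442] psi -0.0388 F [ 0.61 -0.02 -0.51] grip 0.0179
  slide [0.0007, 0.0004, 0.0355] dr z -0.0004
```

Emit:
carry_out([
  {"slide": [0.0007, 0.0004, 0.018], "dr": [0, 0, 0], "hand": 0.01},
  {"slide": [0, 0, 0.01], "dr": [0, 0, 0], "hand": 0.01},
  {"slide": [0, 0, 0.005], "dr": [0, 0, 0], "hand": 0.01},
  {"slide": [0, 0, 0.002], "dr": [0, 0, 0], "hand": 0.01},
  {"slide": [0, 0, 0], "dr": [0, 0, 0], "hand": 0.01},
  {"slide": [0, 0, 0], "dr": [0, 0, 0], "hand": 0.01},
])

```text
time: 11.52
position: [0.5222, -0.0532, 0.0089]
eef_rot: [1.0, -0.019, 0.0, 0.0]
wrist_force: [0.3, 0.3, -0.6]
grip_width: 0.0178
gripper_force: 11.9
```

Emit:
carry_out([
  {"slide": [0, 0, 0], "dr": [0, 0, 0], "hand": 0.032},
  {"slide": [0, 0, 0], "dr": [0, 0, 0], "hand": 0.032},
  {"slide": [0, 0, -0.02], "dr": [0, 0, 0], "hand": 0.032},
  {"slide": [0, 0, -0.04], "dr": [0, 0, 0], "hand": 0.032},
  {"slide": [0, 0, -0.015], "dr": [0, 0, 0], "hand": 0.032},
])

```text
time: 12.15
position: [0.5227, -0.0533, 0.0853]
eef_rot: [1.0, -0.019, 0.001, 0.0]
wrist_force: [-0.4, -0.0, 0.2]
grip_width: 0.0318
gripper_force: 0.0
```

```bash
python3 -c "
from h import *
plan([.5818,-.3236,.085],-.34,vmax=.05)"
```

```text
tilt rotvec tool [-0.     -0.0023  0.    ]
t 12.15 pos [ 0.5227 -0.0533  0.0853] psi -0.0386 F [-0.35 -0.05  0.22] grip 0.0318
  slide [0.0116, 0.0446, 0.0001] dr z 0.0502
  slide [0.0138, 0.0440, 0.0001] dr z 0.0502
  slide [0.0160, 0.0432, 0.0001] dr z 0.0502
  slide [0.0182, 0.0424, 0.0001] dr z 0.0502
  slide [0.0203, 0.0414, 0.0001] dr z 0.0502
  slide [0.0223, 0.0404, 0.0001] dr z 0.0502
```

Emit:
carry_out([
  {"slide": [0.0116, 0.0446, 0], "dr": [0, 0, 0.0502], "hand": 0.04},
  {"slide": [0.0138, 0.044, 0], "dr": [0, 0, 0.0502], "hand": 0.04},
  {"slide": [0.016, 0.0432, 0], "dr": [0, 0, 0.0502], "hand": 0.04},
  {"slide": [0.0182, 0.0424, 0], "dr": [0, 0, 0.0502], "hand": 0.04},
  {"slide": [0.0203, 0.0414, 0], "dr": [0, 0, 0.0502], "hand": 0.04},
  {"slide": [0.0223, 0.0404, 0.02], "dr": [0, 0, 0.0502], "hand": 0.04},
  {"slide": [0, 0, 0.02], "dr": [0, 0, 0], "hand": 0.04},
  {"slide": [0, 0, 0], "dr": [0, 0, 0], "hand": 0.04},
])

```text
time: 13.15
position: [0.5798, -0.3221, 0.0414]
eef_rot: [0.986, -0.169, -0.002, -0.001]
wrist_force: [-0.2, 0.3, -0.6]
grip_width: 0.04
gripper_force: 0.0
```

Emit:
carry_out([
  {"slide": [0, 0, 0], "dr": [0, 0, 0], "hand": 0.04},
  {"slide": [0, 0, 0], "dr": [0, 0, 0], "hand": 0.04},
  {"slide": [0, 0, 0], "dr": [0, 0, 0], "hand": 0.04},
])

```text
time: 13.52
position: [0.5818, -0.323, 0.0444]
eef_rot: [0.986, -0.169, 0.001, 0.0]
wrist_force: [-0.0, -0.0, -0.7]
grip_width: 0.0403
gripper_force: 0.0
```

```bash
python3 -c "
from h import *
plan([.5818,-.3236,.004],-.34,vmax=.05)"
```

```text
tilt rotvec tool [-0.0001 -0.001   0.    ]
t 13.525 pos [ 0.5818 -0.323   0.0444] psi -0.3388 F [-0.03 -0.01 -0.73] grip 0.0403
  slide [0.0003, 0.0006, 0.0404] dr z 0.0012
```

Emit:
carry_out([
  {"slide": [0, 0.0005, 0.018], "dr": [0, 0, 0], "hand": 0.04},
  {"slide": [0, 0, 0.014], "dr": [0, 0, 0], "hand": 0.04},
  {"slide": [0, 0, 0.008], "dr": [0, 0, 0], "hand": 0.04},
  {"slide": [0, 0, 0], "dr": [0, 0, 0], "hand": 0.04},
  {"slide": [0, 0, 0], "dr": [0, 0, 0], "hand": 0.01},
  {"slide": [0, 0, 0], "dr": [0, 0, 0], "hand": 0.01},
  {"slide": [0, 0, 0], "dr": [0, 0, 0], "hand": 0.01},
  {"slide": [0, 0, 0], "dr": [0, 0, 0], "hand": 0.01},
])

```text
time: 14.52
position: [0.5813, -0.324, 0.004]
eef_rot: [0.986, -0.169, 0.0, 0.0]
wrist_force: [0.3, 0.6, 1.5]
grip_width: 0.0178
gripper_force: 12.0
```

Emit:
carry_out([
  {"slide": [0, 0, -0.02], "dr": [0, 0, 0], "hand": 0.01},
  {"slide": [0, 0, -0.03], "dr": [0, 0, 0], "hand": 0.01},
  {"slide": [0, 0, -0.03], "dr": [0, 0, 0], "hand": 0.01},
  {"slide": [0, 0, 0], "dr": [0, 0, 0], "hand": 0.01},
])

```text
time: 15.02
position: [0.5825, -0.3248, 0.0871]
eef_rot: [0.986, -0.169, 0.002, 0.001]
wrist_force: [0.8, -1.0, -0.9]
grip_width: 0.0174
gripper_force: 12.0
```

```bash
python3 -c "
from h import *
plan([.4873,-.0521,.083],-.0384,vmax=.05)"
```

```text
tilt rotvec tool [ 0.0006 -0.005  -0.    ]
t 15.025 pos [ 0.5825 -0.3248  0.0871] psi -0.3398 F [ 0.85 -0.98 -0.85] grip 0.0174
  slide [-0.0301, -0.0376, 0.0007] dr z -0.0502
  slide [-0.0282, -0.0390, 0.0007] dr z -0.0502
  slide [-0.0262, -0.0404, 0.0007] dr z -0.0502
  slide [-0.0241, -0.0417, 0.0007] dr z -0.0502
  slide [-0.0220, -0.0428, 0.0007] dr z -0.0502
  slide [-0.0198, -0.0439, 0.0007] dr z -0.0502
```

Emit:
carry_out([
  {"slide": [-0.0301, -0.0376, 0], "dr": [0, 0, -0.0502], "hand": 0.01},
  {"slide": [-0.0282, -0.039, 0], "dr": [0, 0, -0.0502], "hand": 0.01},
  {"slide": [-0.0262, -0.0404, 0], "dr": [0, 0, -0.0502], "hand": 0.01},
  {"slide": [-0.0241, -0.0417, 0], "dr": [0, 0, -0.0502], "hand": 0.01},
  {"slide": [-0.022, -0.0428, 0], "dr": [0, 0, -0.0502], "hand": 0.01},
  {"slide": [-0.0198, -0.0439, 0.02], "dr": [0, 0, -0.0502], "hand": 0.01},
  {"slide": [0, 0, 0.02], "dr": [0, 0, 0], "hand": 0.01},
  {"slide": [0, 0, 0], "dr": [0, 0, 0], "hand": 0.01},
])

```text
time: 16.02
position: [0.485, -0.0507, 0.0427]
eef_rot: [1.0, -0.019, -0.001, -0.0]
wrist_force: [-0.1, 0.0, -0.7]
grip_width: 0.0179
gripper_force: 12.0
```

Emit:
carry_out([
  {"slide": [0, 0, 0], "dr": [0, 0, 0], "hand": 0.01},
  {"slide": [0, 0, 0], "dr": [0, 0, 0], "hand": 0.01},
  {"slide": [0, 0, 0], "dr": [0, 0, 0], "hand": 0.01},
])

```text
time: 16.4
position: [0.4862, -0.0517, 0.0441]
eef_rot: [1.0, -0.02, 0.0, 0.0]
wrist_force: [0.2, 0.1, -0.3]
grip_width: 0.0173
gripper_force: 12.0
```

```bash
python3 -c "
from h import *
plan([.4873,-.0521,.009],-.0384,vmax=.05)"
```

```text
tilt rotvec tool [ 0.0001 -0.0009 -0.    ]
t 16.4 pos [ 0.4862 -0.0517  0.0441] psi -0.0394 F [ 0.18  0.11 -0.33] grip 0.0173
  slide [0.0011, 0.0004, 0.0351] dr z -0.0010
```

Emit:
carry_out([
  {"slide": [0.001, 0.0004, 0.018], "dr": [0, 0, 0], "hand": 0.01},
  {"slide": [0, 0, 0.01], "dr": [0, 0, 0], "hand": 0.01},
  {"slide": [0, 0, 0.005], "dr": [0, 0, 0], "hand": 0.01},
  {"slide": [0, 0, 0.002], "dr": [0, 0, 0], "hand": 0.01},
  {"slide": [0, 0, 0], "dr": [0, 0, 0], "hand": 0.01},
  {"slide": [0, 0, 0], "dr": [0, 0, 0], "hand": 0.01},
])

```text
time: 17.15
position: [0.487, -0.0516, 0.0089]
eef_rot: [1.0, -0.019, 0.0, 0.0]
wrist_force: [-0.8, -0.8, 1.0]
grip_width: 0.0179
gripper_force: 12.0
```

Emit:
carry_out([
  {"slide": [0, 0, 0], "dr": [0, 0, 0], "hand": 0.032},
  {"slide": [0, 0, 0], "dr": [0, 0, 0], "hand": 0.032},
  {"slide": [0, 0, -0.02], "dr": [0, 0, 0], "hand": 0.032},
  {"slide": [0, 0, -0.04], "dr": [0, 0, 0], "hand": 0.032},
  {"slide": [0, 0, -0.04], "dr": [0, 0, 0], "hand": 0.032},
  {"slide": [0, 0, -0.04], "dr": [0, 0, 0], "hand": 0.032},
])

```text
time: 17.9
position: [0.4866, -0.0516, 0.1499]
eef_rot: [1.0, -0.019, -0.0, -0.0]
wrist_force: [0.2, 0.2, -0.1]
grip_width: 0.0317
gripper_force: 0.0
```

```bash
python3 -c "
from h import *
from bench import manip
print(np.round(manip.get_obs()['joint_positions'],3))
plan([.529,-.22,.15],-.0384,vmax=.05)
plan([.529,-.22,.15],1.532,start=([.529,-.22,.15],-.0384))"
```

```text
[-0.159  0.431  0.203  2.206 -0.171  0.518 -1.434]
tilt rotvec tool [-0.      0.0002 -0.    ]
t 17.9 pos [ 0.4866 -0.0516  0.1499] psi -0.0385 F [ 0.17  0.16 -0.08] grip 0.0317
  slide [0.0122, 0.0417, -0.0000] dr z -0.0000
  slide [0.0122, 0.0417, -0.0000] dr z -0.0000
  slide [0.0122, 0.0417, -0.0000] dr z -0.0000
  slide [0.0122, 0.0417, -0.0000] dr z -0.0000
t 17.9 pos [ 0.529 -0.22   0.15 ] psi -0.0384 F [ 0.17  0.16 -0.08] grip 0.0317
  slide [0.0000, -0.0000, -0.0000] dr z -0.1570
  slide [0.0000, 0.0000, -0.0000] dr z -0.1570
  slide [0.0000, 0.0000, -0.0000] dr z -0.1570
  slide [0.0000, 0.0000, -0.0000] dr z -0.1570
  slide [0.0000, 0.0000, -0.0000] dr z -0.1570
  slide [0.0000, 0.0000, -0.0000] dr z -0.1570
  slide [0.0000, 0.0000, -0.0000] dr z -0.1570
  slide [0.0000, 0.0000, -0.0000] dr z -0.1570
  slide [0.0000, 0.0000, -0.0000] dr z -0.1570
  slide [0.0000, 0.0000, -0.0000] dr z -0.1570
```

Emit:
carry_out([
  {"slide": [0.0122, 0.0417, 0], "dr": [0, 0, 0], "hand": 0.032},
  {"slide": [0.0122, 0.0417, 0], "dr": [0, 0, 0], "hand": 0.032},
  {"slide": [0.0122, 0.0417, 0], "dr": [0, 0, 0], "hand": 0.032},
  {"slide": [0.0122, 0.0417, 0], "dr": [0, 0, -0.157], "hand": 0.032},
  {"slide": [0, 0, 0], "dr": [0, 0, -0.157], "hand": 0.032},
  {"slide": [0, 0, 0], "dr": [0, 0, -0.157], "hand": 0.032},
  {"slide": [0, 0, 0], "dr": [0, 0, -0.157], "hand": 0.032},
  {"slide": [0, 0, 0], "dr": [0, 0, -0.157], "hand": 0.032},
])

```text
time: 18.9
position: [0.529, -0.2202, 0.1486]
eef_rot: [0.93, 0.367, -0.0, -0.0]
wrist_force: [-0.7, 0.8, -0.1]
grip_width: 0.0319
gripper_force: 0.0
```

Emit:
carry_out([
  {"slide": [0, 0, 0], "dr": [0, 0, -0.157], "hand": 0.032},
  {"slide": [0, 0, 0], "dr": [0, 0, -0.157], "hand": 0.032},
  {"slide": [0, 0, 0], "dr": [0, 0, -0.157], "hand": 0.032},
  {"slide": [0, 0, 0], "dr": [0, 0, -0.157], "hand": 0.032},
  {"slide": [0, 0, 0], "dr": [0, 0, -0.157], "hand": 0.032},
  {"slide": [0, 0, 0], "dr": [0, 0, 0], "hand": 0.032},
  {"slide": [0, 0, 0], "dr": [0, 0, 0], "hand": 0.032},
  {"slide": [0, 0, 0], "dr": [0, 0, 0], "hand": 0.032},
])

```text
time: 19.9
position: [0.5292, -0.2201, 0.1486]
eef_rot: [0.722, 0.692, -0.0, 0.0]
wrist_force: [-0.6, -0.6, 0.4]
grip_width: 0.0321
gripper_force: 0.0
```

Run:
```python
from bench import manip
from h import *
c=manip.camera("wrist");pickle.dump(c,open("w2.pkl","wb"));a=c["frame"][:,:,::-1]
t=manip.camera("top")["frame"][:,:,::-1]; cv2.imwrite("pics/top2.png",t)
cv2.imwrite("pics/w2.png",cv2.resize(a[0:370,110:540],None,fx=1.6,fy=1.6,interpolation=cv2.INTER_CUBIC))
plan([.5275,-.1787,.10],1.532)
```

```text
tilt rotvec tool [-0.0001  0.0002 -0.    ]
t 20.0 pos [ 0.5293 -0.2201  0.1486] psi 1.5306 F [ 0.52 -0.02 -0.08] grip 0.032
  slide [0.0206, -0.0017, 0.0243] dr z -0.0007
  slide [0.0206, -0.0017, 0.0243] dr z -0.0007
```

View pics/w2.png

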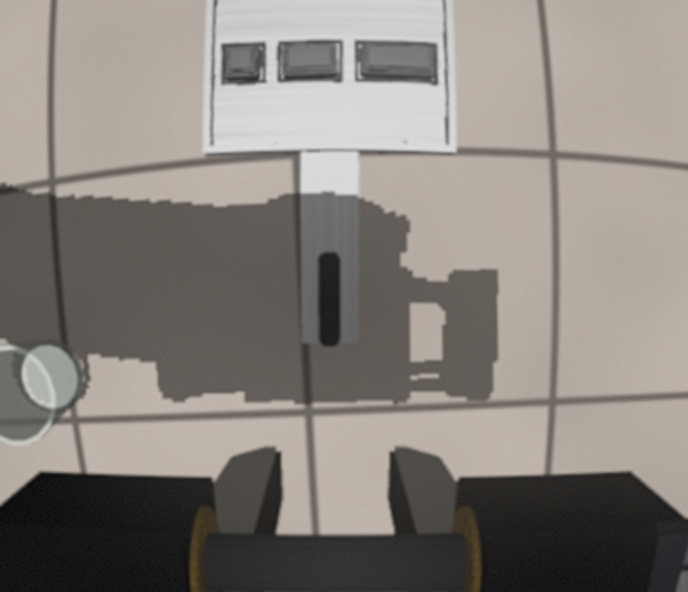

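All three caps sit inside their outlines, with the fin at about (329,300) in the crop, centred where I expected it. Now I'll grip the fin.

Emit:
carry_out([
  {"slide": [0.0206, -0.0017, 0.024], "dr": [0, 0, 0], "hand": 0.032},
  {"slide": [0.0206, -0.0017, 0.024], "dr": [0, 0, 0], "hand": 0.032},
  {"slide": [0, 0, 0], "dr": [0, 0, 0], "hand": 0.032},
  {"slide": [0, 0, 0], "dr": [0, 0, 0], "hand": 0.032},
  {"slide": [0, 0, 0.03], "dr": [0, 0, 0], "hand": 0.032},
  {"slide": [0, 0, 0.03], "dr": [0, 0, 0], "hand": 0.032},
  {"slide": [0, 0, 0.02], "dr": [0, 0, 0], "hand": 0.032},
  {"slide": [0, 0, 0.006], "dr": [0, 0, 0], "hand": 0.032},
])

```text
time: 21.0
position: [0.5275, -0.1799, 0.0144]
eef_rot: [0.721, 0.693, -0.0, 0.0]
wrist_force: [0.2, 0.3, 0.6]
grip_width: 0.032
gripper_force: 0.0
```

Emit:
carry_out([
  {"slide": [0, 0, 0], "dr": [0, 0, 0], "hand": 0.032},
  {"slide": [0, 0, 0], "dr": [0, 0, 0], "hand": 0.032},
  {"slide": [0, 0, 0], "dr": [0, 0, 0], "hand": 0.032},
])

```text
time: 21.38
position: [0.5279, -0.1792, 0.0154]
eef_rot: [0.721, 0.693, 0.0, 0.001]
wrist_force: [-0.3, -0.1, -0.4]
grip_width: 0.0322
gripper_force: 0.0
```

```bash
python3 -c "
from h import *
plan([.5275,-.1787,.013],1.532)"
```

```text
tilt rotvec tool [0.0013 0.0004 0.    ]
t 21.375 pos [ 0.5279 -0.1792  0.0154] psi 1.5312 F [-0.35 -0.15 -0.41] grip 0.0322
  slide [0.0005, -0.0004, 0.0024] dr z -0.0008
```

Emit:
carry_out([
  {"slide": [0, 0, 0.001], "dr": [0, 0, 0], "hand": 0.015},
  {"slide": [0, 0, 0], "dr": [0, 0, 0], "hand": 0.005},
  {"slide": [0, 0, 0], "dr": [0, 0, 0], "hand": 0.005},
  {"slide": [0, 0, 0], "dr": [0, 0, 0], "hand": 0.005},
  {"slide": [0, 0, 0], "dr": [0, 0, 0], "hand": 0.005},
], squeeze=30)

```text
time: 22.0
position: [0.5276, -0.1789, 0.0136]
eef_rot: [0.721, 0.693, 0.0, 0.0]
wrist_force: [0.3, -0.2, 1.3]
grip_width: 0.0098
gripper_force: 30.0
```

```bash
python3 -c "
from h import *
from bench import manip
plan([.5221,-.0739,manip.get_obs()['position'][2]],1.5708-.213,vmax=.012)"
```

```text
tilt rotvec tool [0.0002 0.     0.    ]
t 22.0 pos [ 0.5276 -0.1789  0.0136] psi 1.5314 F [ 0.31 -0.2   1.27] grip 0.0098
  slide [0.0116, -0.0011, -0.0000] dr z 0.0193
  slide [0.0116, -0.0013, -0.0000] dr z 0.0193
  slide [0.0116, -0.0015, -0.0000] dr z 0.0193
  slide [0.0115, -0.0017, -0.0000] dr z 0.0193
  slide [0.0115, -0.0020, -0.0000] dr z 0.0193
  slide [0.0115, -0.0022, -0.0000] dr z 0.0193
  slide [0.0114, -0.0024, -0.0000] dr z 0.0193
  slide [0.0114, -0.0026, -0.0000] dr z 0.0193
  slide [0.0113, -0.0028, -0.0000] dr z 0.0193
```

Emit:
carry_out([
  {"slide": [0.0058, -0.0006, 0], "dr": [0, 0, 0.0096], "hand": 0.005},
  {"slide": [0.0116, -0.0012, 0], "dr": [0, 0, 0.0193], "hand": 0.005},
  {"slide": [0.0116, -0.0014, 0], "dr": [0, 0, 0.0193], "hand": 0.005},
  {"slide": [0.0115, -0.0016, 0], "dr": [0, 0, 0.0193], "hand": 0.005},
  {"slide": [0.0115, -0.0018, 0], "dr": [0, 0, 0.0193], "hand": 0.005},
  {"slide": [0.0115, -0.0021, 0], "dr": [0, 0, 0.0193], "hand": 0.005},
  {"slide": [0.0115, -0.0023, 0], "dr": [0, 0, 0.0193], "hand": 0.005},
  {"slide": [0.0114, -0.0025, 0], "dr": [0, 0, 0.0193], "hand": 0.005},
])

```text
time: 23.0
position: [0.5228, -0.0908, 0.0136]
eef_rot: [0.769, 0.639, -0.0, 0.0]
wrist_force: [-0.3, -3.2, 3.7]
grip_width: 0.0098
gripper_force: 30.0
```

Emit:
carry_out([
  {"slide": [0.0114, -0.0027, 0], "dr": [0, 0, 0.0193], "hand": 0.005},
  {"slide": [0.006, -0.0014, 0], "dr": [0, 0, 0.0096], "hand": 0.005},
  {"slide": [0, 0, 0], "dr": [0, 0, 0], "hand": 0.005},
  {"slide": [0, 0, 0], "dr": [0, 0, 0], "hand": 0.005},
  {"slide": [0, 0, 0], "dr": [0, 0, 0], "hand": 0.005},
])

```text
time: 23.62
position: [0.5224, -0.0731, 0.0136]
eef_rot: [0.778, 0.628, 0.0, -0.0]
wrist_force: [0.3, 4.4, 4.0]
grip_width: 0.0098
gripper_force: 30.0
```

Run:
```python
from bench import manip
from h import *
c=manip.camera("wrist");pickle.dump(c,open("w3.pkl","wb"));a=c["frame"][:,:,::-1]
cv2.imwrite("pics/top3.png",manip.camera("top")["frame"][:,:,::-1])
s=cv2.resize(a[0:300,130:530],None,fx=2,fy=2,interpolation=cv2.INTER_CUBIC)
for i in range(0,400,20): cv2.line(s,(i*2,0),(i*2,6),(0,0,255),1); cv2.putText(s,str(130+i),(i*2,16),0,.35,(0,0,255),1)
for j in range(0,300,20): cv2.line(s,(0,j*2),(6,j*2),(0,0,255),1); cv2.putText(s,str(j),(8,j*2+4),0,.35,(0,0,255),1)
cv2.imwrite("pics/w3.png",s); print(c["extrinsics"])
plan([.5221,-.0739,.0136],1.5708-.213,vmax=.02)
b=[.5718,.1558,-.213]
print(fproj(place(b,[[.069,0,.0],[-.069,0,.0],[.069,0,.05],[-.069,0,.05],[.096,-.035,.018],[-.096,-.035,.018],[.069,.094,.05],[-.069,.094,.05]]),c).round(1))
```

```text
[[ 9.77555038e-01 -2.10679877e-01 -3.71697362e-04 -5.25713790e-01]
 [-2.04299365e-01 -9.48377420e-01  2.42573780e-01  5.89205228e-02]
 [-5.14579235e-02 -2.37053283e-01 -9.70132889e-01  2.00596639e-01]
 [ 0.00000000e+00  0.00000000e+00  0.00000000e+00  1.00000000e+00]]
tilt rotvec tool [ 0.0003 -0.0005 -0.    ]
t 23.725 pos [ 0.5223 -0.0734  0.0136] psi 1.3582 F [0.22 3.85 3.25] grip 0.0101
  slide [-0.0005, -0.0001, 0.0000] dr z 0.0004
[[ 440.  -112.4]
 [ 199.7 -112.8]
 [ 466.7 -165.7]
 [ 173.2 -166.1]
 [ 503.8  -74.9]
 [ 135.8  -75.4]
 [ 438.9 -245.2]
 [ 201.  -245.5]]
```

View pics/w3.png

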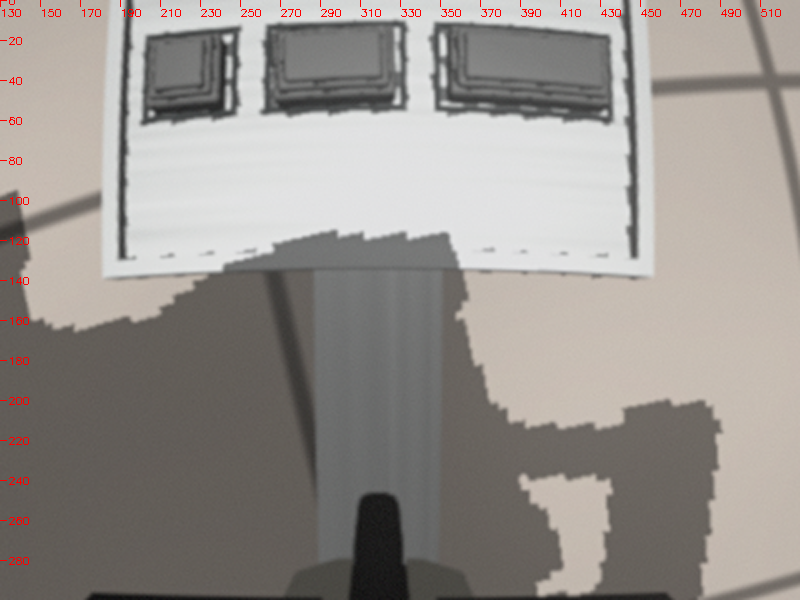

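Caps are still inside their outlines after the first drag. The bay isn't in this view, so I'll refine the bay pose from the top clicks using subsets.

Run:
```python
from h import *
np.set_printoptions(precision=4,suppress=True)
def bl(w,w2): return np.array([[w,0,.056],[-w,0,.056],[w2,.094,.092],[w2,.18,.092],[-w2,.094,.092],[-w2,.18,.092],[.096,-.035,.018],[-.096,-.035,.018]])
u=np.array([[175.3,184],[157.5,264],[118.5,170.3],[73.5,161],[99.5,252.3],[51.5,242],[200,181.3],[178.5,279]])
for n,m in(("all",range(8)),("nolip",range(6)),("nohead",[0,1,6,7]),("head",[2,3,4,5])):
    m=list(m); f=least_squares(lambda p:np.r_[(proj(place(p,bl(p[3],p[4])))-u)[m].ravel(),(p[3:]-.074)*300],[.5,.3,.2,.075,.08]); print(n,f.x,f.fun.round(1)[:-2])
# edge pixels by image code: roof front edge row profile
g=cv2.cvtColor(cam["frame"],cv2.COLOR_RGB2GRAY).astype(float)
b=[.5718,.1558,-.213]
for nm,A,B in(("front",[-.06,0,.056],[.06,0,.056]),("left",[-.0745,.02,.056],[-.0745,.085,.056]),("right",[.0745,.02,.056],[.0745,.085,.056]),("headback",[-.06,.18,.092],[.06,.18,.092])):
    P,Q=proj(place(b,[A,B])); d=(Q-P)/np.linalg.norm(Q-P); nrm=np.array([-d[1],d[0]]); off=[]
    for k in np.linspace(0,1,25):
        s=np.arange(-5,5.01,.25); pts=P+k*(Q-P)+s[:,None]*nrm
        v=cv2.remap(g.astype(np.float32),pts[:,0].astype(np.float32)[None],pts[:,1].astype(np.float32)[None],cv2.INTER_CUBIC)[0]
        gr=np.abs(np.gradient(cv2.GaussianBlur(v[None],(0,0),2)[0])); off.append(s[gr.argmax()])
    print(nm,"normal",nrm.round(2),np.array(off))
```

```text
all [ 0.5723  0.1552 -0.2092  0.0752  0.0742] [ 0.9  0.   0.4 -0.3  0.6 -0.3 -2.  -0.  -0.5 -0.7 -1.2  0.3  1.2  0.4
  0.9  0.5]
nolip [ 0.5718  0.1547 -0.2112  0.0752  0.0741] [ 1.3  0.3  0.6 -0.1  1.  -0.1 -1.6  0.  -0.3 -0.6 -0.9  0.4]
nohead [ 0.5725  0.1568 -0.2036  0.0752  0.074 ] [-0.2 -0.1 -0.3 -0.3  0.1  0.2  0.3  0.3]
head [ 0.5714  0.154  -0.2131  0.074   0.0741] [ 1.5  0.  -1.   0.1  0.1 -0.5 -0.6  0.4]
front normal [0.97 0.23] [-1.75 -1.5   4.25 -1.5  -1.5  -1.5  -1.25 -1.25 -1.25 -1.5  -1.5  -1.75
 -1.75 -1.75 -1.25 -1.5  -1.5  -1.5  -1.5  -1.5  -1.5  -1.5  -1.5  -1.25
 -1.5 ]
left normal [ 0.19 -0.98] [ 0.   -2.5   0.    0.    0.    0.    0.    0.    0.    0.25 -2.    0.
  0.   -0.25 -0.25 -0.25 -0.5  -0.5  -0.5  -0.5  -0.25 -0.5  -0.25 -0.25
 -0.25]
right normal [ 0.19 -0.98] [2.   2.25 2.75 3.25 2.75 2.75 2.25 2.5  2.5  3.   2.25 3.   2.25 2.25
 2.5  2.75 2.75 2.75 3.   2.25 2.5  3.25 3.   2.5  2.25]
headback normal [0.97 0.26] [1.25 1.25 1.25 1.25 1.   1.25 1.5  1.75 1.25 1.5  1.   1.25 1.25 1.25
 1.25 1.25 0.5  1.   1.25 1.25 0.75 1.25 1.25 1.25 1.25]
```

Run:
```python
from h import *
b=[.5723,.1560,-.211]
for uv,z in(((125,173.75),.056),((176,183.75),.056),((105,254.5),.056),((157.5,264.5),.056),((118.5,170.3),.092),((99.5,252.3),.092),((73.5,161),.092),((51.5,242),.092),((200,181.3),.018),((178.5,279),.018)):
    print(uv,local(b,unproj(uv,z)).round(4))
print(proj(place(b,[[.0745,.02,.056],[.0745,.085,.056]])))
```

```text
(125, 173.75) [0.0762 0.096 ]
(176, 183.75) [ 0.0759 -0.0001]
(105, 254.5) [-0.0767  0.0962]
(157.5, 264.5) [-0.0766 -0.0006]
(118.5, 170.3) [0.0734 0.0943]
(99.5, 252.3) [-0.0753  0.0919]
(73.5, 161) [0.0746 0.176 ]
(51.5, 242) [-0.0734  0.1772]
(200, 181.3) [ 0.0966 -0.0332]
(178.5, 279) [-0.0953 -0.0341]
[[165.14935618 182.40192867]
 [130.64545056 175.77626154]]
```

```bash
cat >> h.py <<'E'
BAY=[.572,.156,-.211]
def st():
    from bench import manip
    o=manip.get_obs(); X=Ro.from_quat(o["eef_rot"]).as_matrix()[:,0]; a=np.arctan2(X[1],X[0]); F=np.array(o["wrist_force"])
    c,s=np.cos(BAY[2]),np.sin(BAY[2])
    print("t",round(o["time"],2),"fin in bay",local(BAY,o["position"]).round(4),"yaw err",round(a-np.pi/2-BAY[2],4),"Fbay",np.round([c*F[0]+s*F[1],-s*F[0]+c*F[1],F[2]],1),"Tz",np.round(o["torque"],2),"grip",round(o["grip_width"],4))
E
python3 -c "
from h import *
st()
plan([.572-.09*.2094,.156-.09*.9778,.0136],1.5708-.211,vmax=.012)"
```

```text
t 23.73 fin in bay [-0.0005 -0.2347] yaw err -0.0016 Fbay [-0.6  3.8  3.3] Tz [ 0.76 -0.14  0.07] grip 0.0101
tilt rotvec tool [ 0.0003 -0.0005 -0.    ]
t 23.725 pos [ 0.5223 -0.0734  0.0136] psi 1.3582 F [0.22 3.85 3.25] grip 0.0101
  slide [0.0111, 0.0000, 0.0000] dr z -0.0001
  slide [0.0111, 0.0000, 0.0000] dr z -0.0001
  slide [0.0111, 0.0000, 0.0000] dr z -0.0001
  slide [0.0111, 0.0000, 0.0000] dr z -0.0001
  slide [0.0111, 0.0000, 0.0000] dr z -0.0001
  slide [0.0111, 0.0000, 0.0000] dr z -0.0001
  slide [0.0111, 0.0000, 0.0000] dr z -0.0001
  slide [0.0111, 0.0000, 0.0000] dr z -0.0001
  slide [0.0111, 0.0000, 0.0000] dr z -0.0001
  slide [0.0111, 0.0000, 0.0000] dr z -0.0001
  slide [0.0111, 0.0000, 0.0000] dr z -0.0001
  slide [0.0111, 0.0000, 0.0000] dr z -0.0001
  slide [0.0111, 0.0000, 0.0000] dr z -0.0001
```

Emit:
carry_out([
  {"slide": [0.005, 0, 0], "dr": [0, 0, 0], "hand": 0.005},
  {"slide": [0.01, 0, 0], "dr": [0, 0, -0.001], "hand": 0.005},
  {"slide": [0.01, 0, 0], "dr": [0, 0, 0], "hand": 0.005},
  {"slide": [0.01, 0, 0], "dr": [0, 0, 0], "hand": 0.005},
  {"slide": [0.01, 0, 0], "dr": [0, 0, 0], "hand": 0.005},
  {"slide": [0.01, 0, 0], "dr": [0, 0, 0], "hand": 0.005},
  {"slide": [0.01, 0, 0], "dr": [0, 0, 0], "hand": 0.005},
  {"slide": [0.005, 0, 0], "dr": [0, 0, 0], "hand": 0.005},
])

```text
time: 24.72
position: [0.5369, -0.0048, 0.0136]
eef_rot: [0.778, 0.628, -0.0, 0.0]
wrist_force: [-1.4, -5.3, 5.3]
grip_width: 0.0097
gripper_force: 30.0
```

```bash
python3 -c "
from h import *
st()"
```

```text
t 24.73 fin in bay [-0.0007 -0.1646] yaw err -0.0008 Fbay [-0.3 -5.5  5.3] Tz [-1.06  0.11  0.02] grip 0.0097
```

Emit:
carry_out([
  {"slide": [0.005, 0, 0], "dr": [0, 0, 0], "hand": 0.005},
  {"slide": [0.01, 0, 0], "dr": [0, 0, 0], "hand": 0.005},
  {"slide": [0.01, 0, 0], "dr": [0, 0, 0], "hand": 0.005},
  {"slide": [0.01, 0, 0], "dr": [0, 0, 0], "hand": 0.005},
  {"slide": [0.01, 0, 0], "dr": [0, 0, 0], "hand": 0.005},
  {"slide": [0.01, 0, 0], "dr": [0, 0, 0], "hand": 0.005},
  {"slide": [0.01, 0, 0], "dr": [0, 0, 0], "hand": 0.005},
  {"slide": [0.005, 0, 0], "dr": [0, 0, 0], "hand": 0.005},
])

```text
time: 25.72
position: [0.5514, 0.0634, 0.0136]
eef_rot: [0.778, 0.628, -0.0, 0.0]
wrist_force: [-0.8, -5.0, 5.7]
grip_width: 0.0097
gripper_force: 30.0
```

Emit:
carry_out([
  {"slide": [0, 0, 0], "dr": [0, 0, 0], "hand": 0.005},
  {"slide": [0, 0, 0], "dr": [0, 0, 0], "hand": 0.005},
  {"slide": [0, 0, 0], "dr": [0, 0, 0], "hand": 0.005},
])

```text
time: 26.1
position: [0.5515, 0.0641, 0.0136]
eef_rot: [0.778, 0.629, 0.0, -0.0]
wrist_force: [-0.9, -1.9, 5.0]
grip_width: 0.0101
gripper_force: 30.0
```

```bash
python3 -c "
from h import *
st()"
```

```text
t 26.1 fin in bay [-0.0008 -0.0942] yaw err -0.0003 Fbay [-0.4 -2.   5. ] Tz [-0.31  0.   -0.01] grip 0.0101
```

Emit:
carry_out([
  {"slide": [0.003, 0, 0], "dr": [0, 0, 0], "hand": 0.005},
  {"slide": [0.003, 0, 0], "dr": [0, 0, 0], "hand": 0.005},
  {"slide": [0.003, 0, 0], "dr": [0, 0, 0], "hand": 0.005},
  {"slide": [0.003, 0, 0], "dr": [0, 0, 0], "hand": 0.005},
  {"slide": [0.002, 0, 0], "dr": [0, 0, 0], "hand": 0.005},
  {"slide": [0.001, 0, 0], "dr": [0, 0, 0], "hand": 0.005},
  {"slide": [0.001, 0, 0], "dr": [0, 0, 0], "hand": 0.005},
  {"slide": [0.001, 0, 0], "dr": [0, 0, 0], "hand": 0.005},
])

```text
time: 27.1
position: [0.5547, 0.0793, 0.0136]
eef_rot: [0.778, 0.628, -0.001, 0.0]
wrist_force: [-0.3, -5.7, 7.0]
grip_width: 0.0099
gripper_force: 30.0
```

Emit:
carry_out([
  {"slide": [0.001, 0, 0], "dr": [0, 0, 0], "hand": 0.005},
  {"slide": [0.001, 0, 0], "dr": [0, 0, 0], "hand": 0.005},
])

```text
time: 27.35
position: [0.5552, 0.0813, 0.0136]
eef_rot: [0.778, 0.628, -0.001, 0.0]
wrist_force: [-1.6, -4.7, 6.6]
grip_width: 0.0095
gripper_force: 30.0
```

Emit:
carry_out([
  {"slide": [0.001, 0, 0], "dr": [0, 0, 0], "hand": 0.005},
  {"slide": [0.001, 0, 0], "dr": [0, 0, 0], "hand": 0.005},
])

```text
time: 27.6
position: [0.5556, 0.0832, 0.0136]
eef_rot: [0.778, 0.628, -0.001, 0.0]
wrist_force: [-0.6, -5.5, 6.5]
grip_width: 0.0096
gripper_force: 30.0
```

Emit:
carry_out([
  {"slide": [0.001, 0, 0], "dr": [0, 0, 0], "hand": 0.005},
  {"slide": [0.001, 0, 0], "dr": [0, 0, 0], "hand": 0.005},
])

```text
time: 27.85
position: [0.556, 0.0852, 0.0136]
eef_rot: [0.778, 0.628, -0.001, 0.0]
wrist_force: [-1.5, -5.6, 7.0]
grip_width: 0.0099
gripper_force: 30.0
```

Emit:
carry_out([
  {"slide": [0.001, 0, 0], "dr": [0, 0, 0], "hand": 0.005},
  {"slide": [0.001, 0, 0], "dr": [0, 0, 0], "hand": 0.005},
])

```text
time: 28.1
position: [0.5564, 0.0872, 0.0136]
eef_rot: [0.778, 0.628, -0.001, 0.0]
wrist_force: [-1.4, -5.4, 7.6]
grip_width: 0.0097
gripper_force: 30.0
```

```bash
python3 -c "
from h import *
st()"
```

```text
t 28.1 fin in bay [-0.0008 -0.0706] yaw err -0.0015 Fbay [-0.2 -5.6  7.6] Tz [-1.1   0.05  0.  ] grip 0.0097
```

Emit:
carry_out([
  {"slide": [0.001, 0, 0], "dr": [0, 0, 0], "hand": 0.005},
  {"slide": [0.001, 0, 0], "dr": [0, 0, 0], "hand": 0.005},
])

```text
time: 28.35
position: [0.5569, 0.0891, 0.0136]
eef_rot: [0.778, 0.628, -0.001, 0.0]
wrist_force: [-2.0, -5.5, 7.1]
grip_width: 0.0097
gripper_force: 30.0
```

Emit:
carry_out([
  {"slide": [0.001, 0, 0], "dr": [0, 0, 0], "hand": 0.005},
  {"slide": [0.001, 0, 0], "dr": [0, 0, 0], "hand": 0.005},
])

```text
time: 28.6
position: [0.5572, 0.091, 0.0136]
eef_rot: [0.778, 0.628, -0.001, 0.0]
wrist_force: [-1.0, -5.0, 6.1]
grip_width: 0.0097
gripper_force: 30.0
```

Emit:
carry_out([
  {"slide": [0.001, 0, 0], "dr": [0, 0, 0], "hand": 0.005},
  {"slide": [0.001, 0, 0], "dr": [0, 0, 0], "hand": 0.005},
])

```text
time: 28.85
position: [0.5574, 0.0916, 0.0136]
eef_rot: [0.778, 0.628, -0.002, 0.001]
wrist_force: [-1.0, -11.8, 8.9]
grip_width: 0.0097
gripper_force: 30.0
```

Emit:
carry_out([
  {"slide": [0.001, 0, 0], "dr": [0, 0, 0], "hand": 0.005},
])

```text
time: 28.98
position: [0.5574, 0.0916, 0.0136]
eef_rot: [0.779, 0.627, -0.002, 0.001]
wrist_force: [-1.8, -14.0, 8.9]
grip_width: 0.0098
gripper_force: 30.0
```

Emit:
carry_out([
  {"slide": [0.001, 0, 0], "dr": [0, 0, 0], "hand": 0.005},
])

```text
time: 29.1
position: [0.5574, 0.0918, 0.0136]
eef_rot: [0.779, 0.627, -0.002, 0.001]
wrist_force: [-2.5, -15.5, 9.9]
grip_width: 0.0098
gripper_force: 30.0
```

Emit:
carry_out([
  {"slide": [0.001, 0, 0], "dr": [0, 0, 0], "hand": 0.005},
])

```text
time: 29.22
position: [0.5574, 0.0925, 0.0136]
eef_rot: [0.779, 0.627, -0.003, 0.001]
wrist_force: [-3.2, -15.8, 11.0]
grip_width: 0.0102
gripper_force: 30.0
```

```bash
python3 -c "
from h import *
st(); print(local(BAY,[.5573,.0914]))"
```

```text
t 29.23 fin in bay [-0.001  -0.0652] yaw err -0.0042 Fbay [  0.2 -16.1  11. ] Tz [-3.11  0.21  0.08] grip 0.0102
[-0.0008443  -0.06624604]
```

Emit:
carry_out([
  {"slide": [0.001, 0, 0], "dr": [0, 0, 0], "hand": 0.005},
  {"slide": [0.001, 0, 0], "dr": [0, 0, 0], "hand": 0.005},
], squeeze=45)

```text
time: 29.48
position: [0.5578, 0.0943, 0.0136]
eef_rot: [0.779, 0.627, -0.003, 0.001]
wrist_force: [-2.2, -15.1, 10.5]
grip_width: 0.0098
gripper_force: 45.0
```

Emit:
carry_out([
  {"slide": [0.001, 0, 0], "dr": [0, 0, 0], "hand": 0.005},
  {"slide": [0.001, 0, 0], "dr": [0, 0, 0], "hand": 0.005},
])

```text
time: 29.72
position: [0.5582, 0.0962, 0.0136]
eef_rot: [0.779, 0.627, -0.003, 0.001]
wrist_force: [-2.7, -15.5, 10.3]
grip_width: 0.0098
gripper_force: 45.0
```

```bash
python3 -c "
from h import *
st()"
```

```text
t 29.73 fin in bay [-0.001  -0.0613] yaw err -0.0044 Fbay [  0.6 -15.7  10.3] Tz [-3.08  0.21  0.06] grip 0.0098
```

Emit:
carry_out([
  {"slide": [0.001, 0, 0], "dr": [0, 0, 0], "hand": 0.005},
  {"slide": [0.001, 0, 0], "dr": [0, 0, 0], "hand": 0.005},
])

```text
time: 29.98
position: [0.5586, 0.0982, 0.0136]
eef_rot: [0.779, 0.627, -0.003, 0.001]
wrist_force: [-3.0, -14.9, 9.9]
grip_width: 0.0096
gripper_force: 45.0
```

```bash
python3 -c "
from h import *
st()"
```

```text
t 29.98 fin in bay [-0.001  -0.0593] yaw err -0.0044 Fbay [  0.2 -15.2   9.9] Tz [-3.08  0.25  0.04] grip 0.0096
```

Emit:
carry_out([
  {"slide": [-0.001, 0, 0], "dr": [0, 0, 0], "hand": 0.005},
  {"slide": [-0.001, 0, 0], "dr": [0, 0, 0], "hand": 0.005},
  {"slide": [-0.0005, 0, 0], "dr": [0, 0, 0], "hand": 0.005},
  {"slide": [0, 0, 0], "dr": [0, 0, 0], "hand": 0.005},
])

```text
time: 30.48
position: [0.5587, 0.0983, 0.0136]
eef_rot: [0.778, 0.628, -0.001, 0.0]
wrist_force: [-1.2, -9.2, 7.9]
grip_width: 0.0097
gripper_force: 45.0
```

```bash
python3 -c "
from h import *
st()"
```

```text
t 30.48 fin in bay [-0.001  -0.0592] yaw err -0.0024 Fbay [ 0.7 -9.3  7.9] Tz [-1.69  0.23 -0.04] grip 0.0097
```

Emit:
carry_out([
  {"slide": [-0.001, 0, 0], "dr": [0, 0, 0], "hand": 0.005},
  {"slide": [-0.001, 0, 0], "dr": [0, 0, 0], "hand": 0.005},
  {"slide": [-0.0005, 0, 0], "dr": [0, 0, 0], "hand": 0.005},
  {"slide": [0, 0, 0], "dr": [0, 0, 0], "hand": 0.005},
])

```text
time: 30.98
position: [0.5587, 0.0983, 0.0136]
eef_rot: [0.778, 0.629, -0.0, -0.0]
wrist_force: [-0.3, -0.4, 5.9]
grip_width: 0.0096
gripper_force: 45.0
```

```bash
python3 -c "
from h import *
st()"
```

```text
t 30.98 fin in bay [-0.0009 -0.0592] yaw err -0.0005 Fbay [-0.2 -0.5  5.9] Tz [-0.5   0.07 -0.09] grip 0.0096
```

Emit:
carry_out([
  {"slide": [0, 0, 0], "dr": [0, 0, 0], "hand": 0.03},
  {"slide": [0, 0, 0], "dr": [0, 0, 0], "hand": 0.03},
  {"slide": [0, 0, 0], "dr": [0, 0, 0], "hand": 0.03},
  {"slide": [0, 0, -0.01], "dr": [0, 0, 0], "hand": 0.03},
  {"slide": [0, 0, -0.03], "dr": [0, 0, 0], "hand": 0.03},
  {"slide": [0, 0, -0.04], "dr": [0, 0, 0], "hand": 0.03},
  {"slide": [0, 0, -0.04], "dr": [0, 0, 0], "hand": 0.03},
  {"slide": [0, 0, -0.03], "dr": [0, 0, 0], "hand": 0.03},
])

```text
time: 31.98
position: [0.5591, 0.0974, 0.166]
eef_rot: [0.778, 0.628, 0.001, 0.0]
wrist_force: [0.3, -0.7, -0.6]
grip_width: 0.03
gripper_force: 0.0
```

Run:
```python
from h import *
from bench import manip
st()
c=manip.camera("wrist");pickle.dump(c,open("w4.pkl","wb")); w=c["frame"][:,:,::-1]; t=manip.camera("top")["frame"][:,:,::-1]
A=cv2.resize(t[150:290,40:290],(750,420),interpolation=cv2.INTER_CUBIC); B=cv2.resize(w[0:180,130:530],(400,180))
cv2.imwrite("pics/fin.png",np.vstack([A,np.hstack([B,np.zeros((180,350,3),np.uint8)])]))
b=BAY; tr=[*place(b,[[-.0009,-.0592+.125,0]])[0,:2],-.2115]
print("nose bay y",-.0592+.175)
print("top px caps",proj(place(tr,[[.035,0,.01],[-.01,0,.01],[-.045,0,.01]])).round(1),"fin wrist px",fproj(place(tr,[[0,-.103,.042],[0,-.147,.042]]),c).round(1))
```

```text
t 31.98 fin in bay [-0.0003 -0.06  ] yaw err -0.0011 Fbay [ 0.4 -0.6 -0.6] Tz [-0.03 -0.08  0.01] grip 0.03
nose bay y 0.11579999999999999
top px caps [[143.6 203.7]
 [138.1 226.3]
 [133.9 244.1]] fin wrist px [[318.5 211. ]
 [318.6 264.4]]
```

View pics/fin.png

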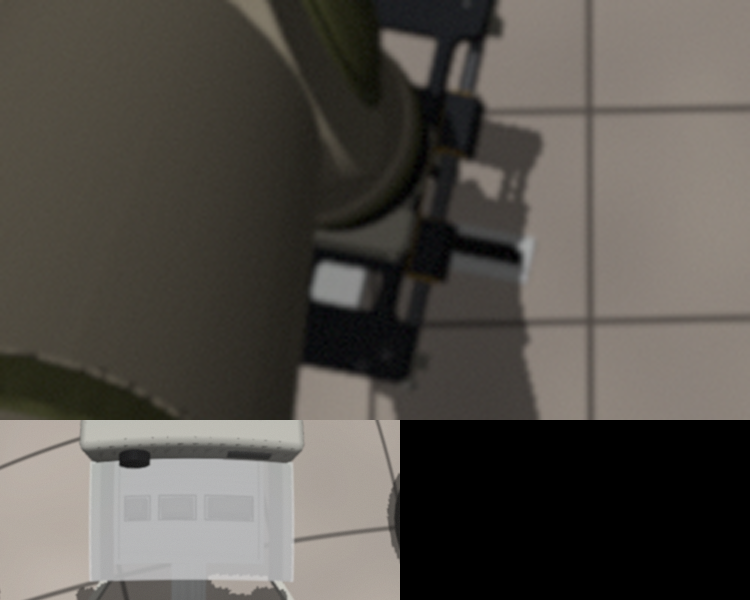

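The wrist inset shows the loaded tray under the clear roof, with the three caps still square in their outlines at about (137,507), (177,507) and (229,508). The arm hides the bay in the top view. One last numeric check will rule out the fin having slipped in the grip.

Run:
```python
from h import *
c=pickle.load(open("w4.pkl","rb")); g=cv2.cvtColor(c["frame"],cv2.COLOR_RGB2GRAY)
r=[i for i in range(190,300) if np.median(g[i,315:322])<45]; print(r[0],r[-1],[int(np.median(g[i,315:322])) for i in range(196,280,3)])
tr=[*place(BAY,[[-.0009,.0658,0]])[0,:2],-.2115]
print(fproj(place(tr,[[0,-.103,.042],[0,-.147,.042],[0,-.147,.004]]),c).round(1))
```

```text
205 259 [100, 99, 95, 35, 33, 34, 33, 34, 34, 35, 34, 35, 35, 36, 35, 36, 37, 37, 37, 38, 37, 38, 154, 165, 165, 164, 164, 164]
[[318.5 211. ]
 [318.6 264.4]
 [318.6 252.3]]
```

Run:
```python
from h import *
tr0=[.5323,-.0538,-.0384]; tr4=[*place(BAY,[[-.0009,.0658,0]])[0,:2],-.2115]
for n,tr in(("w2",tr0),("w4",tr4)):
    c=pickle.load(open(n+".pkl","rb")); g=cv2.cvtColor(c["frame"],cv2.COLOR_RGB2GRAY)
    p=fproj(place(tr,[[0,-.103,.042],[0,-.147,.042],[0,-.147,.032],[.065,-.05,.01],[-.065,-.05,.01]]),c).round(1); u=int(p[0,0])
    r=[i for i in range(140,300) if np.median(g[i,u-3:u+4])<45]; print(n,p.tolist(),"obs",r[0],r[-1])
    # fit of fin y-offset
    q=lambda dy:fproj(place(tr,[[0,-.103+dy,.042],[0,-.147+dy,.042]]),c)[:,1]
    print(least_squares(lambda d:q(d[0])-[r[0]-.5,r[-1]+.5],[0.]).x*1e3,"mm")
```

```text
w2 [[314.8, 159.8], [315.1, 219.0], [315.2, 216.8], [394.4, 96.9], [236.1, 97.8]] obs 159 215
[1.80421961] mm
w4 [[318.5, 211.0], [318.6, 264.4], [318.6, 260.9], [393.3, 146.0], [243.7, 146.1]] obs 205 259
[4.6885714] mm
```

Emit:
carry_out([
  {"slide": [-0.02, 0, 0], "dr": [0, 0, 0], "hand": 0.03},
  {"slide": [-0.02, 0, 0], "dr": [0, 0, 0], "hand": 0.03},
  {"slide": [0, 0, 0], "dr": [0, 0, 0], "hand": 0.03},
  {"slide": [0, 0, 0], "dr": [0, 0, 0], "hand": 0.03},
  {"slide": [0, 0, 0], "dr": [0, 0, 0], "hand": 0.03},
  {"slide": [0, 0, 0], "dr": [0, 0, 0], "hand": 0.03},
  {"slide": [0, 0, 0], "dr": [0, 0, 0], "hand": 0.03},
  {"slide": [0, 0, 0], "dr": [0, 0, 0], "hand": 0.03},
])

```text
time: 33.08
position: [0.5505, 0.0585, 0.1636]
eef_rot: [0.778, 0.628, -0.0, -0.0]
wrist_force: [-0.1, 0.1, -0.2]
grip_width: 0.03
gripper_force: 0.0
```

Run:
```python
from h import *
from bench import manip
c=manip.camera("wrist"); st()
tr=[*place(BAY,[[-.0009,.0658,0]])[0,:2],-.2115]
g=cv2.cvtColor(c["frame"],cv2.COLOR_RGB2GRAY)
q=lambda dy:fproj(place(tr,[[0,-.103+dy,.042],[0,-.147+dy,.042]]),c)
u=int(q(0)[0,0]); r=[i for i in range(100,270) if np.median(g[i,u-3:u+4])<45]; print(q(0),r[0],r[-1])
print(least_squares(lambda d:q(d[0])[:,1]-[r[0]-.5,r[-1]+.5],[0.]).x*1e3,"mm")
```

```text
t 33.12 fin in bay [-0.0005 -0.0998] yaw err -0.0007 Fbay [-0.2 -0.1  0.8] Tz [-0.   -0.04 -0.04] grip 0.03
[[319.10979234 160.37295072]
 [319.12519819 216.55457536]] 160 212
[1.91903431] mm
```

The settled reading shows the same +1.9 mm offset as before the grip, so the fin didn't slip. The bar is about 6.7 mm in. Handing in.

```bash
python3 -c "
from bench import manip
print(manip.hand_in())"
```

```text
the job is handed in; nothing more can be done
None
```

I handed the job in at about 33 s: all three keycaps sit square in their outlines, and the tray is in the bay with its leading edge about 116 mm past the mouth, having pushed the bar in about 6.7 mm by my arm readings; the judge's verdict was not shown.

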